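# Refit the washed guide roller of the film unwinder

### The arm

A 7-joint arm with a two-finger parallel gripper is mounted at the origin on the work surface. World frame = base frame: x ahead of the robot, y to its left, z up, the work surface at z = 0. Lengths are in m, angles in rad, forces in N, time in s.
With the tool pointing down it reaches from about 0.4 to 0.875 m from the base axis. Payload 19.3 kg.
Tool frame: the origin (TCP) lies on the mounting face of the last link; the fingertips stand 173 mm ahead of it and the grasp point (between the pads) lies 155 mm ahead of it; z points along the fingers, y is the line along which they close (so a half turn about z gives the same grasp; the last joint's range is limited). The gripper opens to 85 mm and grips with 20 to 120 N. Pads are 22 mm wide; open, the fingers measure 114 mm over their backs; the gripper's body (76 mm by 85 mm) begins 54 mm behind the grasp point. The pads swing forward as they close: fully open they stand 13 mm farther back than shut.
Start: joints at [1.277, 0.521, -0.036, 1.599, 0.021, 1.021, -0.113], TCP at [0.139, -0.609, 0.405] pointing down, gripper open.
Joint ranges: [-2.91, 2.91], [-0.3, 2.13], [-1.5, 1.42], [0.17, 2.43], [-1.26, 4.41], [0.16, 1.93], [-2.52, 2.52]. Speed limits (rad/s): [1.89, 1.89, 2.39, 2.39, 3.01, 3.01, 3.01].

### API

Orientations are given as a unit quaternion [w, x, y, z].
In Python, from plant import readout, imaging, env gives the robot as it stands.
- The arm moves only by the tool move_arm, never from a script. Its argument "increments" is a list of rows, each an object with "linear": the shift along the world's x, y, z in units of 250 mm (1.0 is 250 mm), a list of three; "rot": the turn, a rotation vector about the world's x, y, z in units of 180 degrees (1.0 is 180 degrees), a list of three; "claw": the finger opening in mm, from 0 to 85.4. In form: [{"linear": [x, y, z], "rot": [ax, ay, az], "claw": claw}, ...]. A call has 1 to 20 rows; each row is the pose to reach, as a shift and turn from the pose commanded when the call began, turning the shorter way round; what a row does not reach only later rows make up. A row lasts 1/12 s, in which the tool goes at most 41.7 mm and 7.16 degrees, less where a joint would pass 70% of its speed; a pose out of reach is approached as far as the arm can. A call with a number of a shift or a turn outside -1 to 1 is refused whole. A call with a gripper value outside its range is refused whole. The fingers move at their own pace and stop on an object; "force" is the grip in N (left out, the last holds). Time passes only in rows, so rows that repeat a pose let the fingers close. It gives the time, the measured TCP pose, the force, the opening and the grip force at its end, in the units of the state.
- readout.observe(): the state, without advancing time (a new reading comes with each control period).
- imaging.read_camera(name): name is "scene" or "top" or "wrist"; returns a dict with "frame" (480x640x3 uint8, red, green, blue), "range_z" (480x640 float32, m along the optical axis (not along the pixel's ray), 0 where there is no reading), "camera_matrix" (3x3 intrinsics, pixels), "eye" and "attitude" of the camera in the world. Camera axes: x right, y down, z forward; pixel columns grow to the right and rows downward; lengths in m; the calibration is good to about 2 mm. A picture is of the moment at which its call begins.
- env.sign_off(): hands the job in; it is judged then, once.
The state is a dict: "clock": time; "joint_positions": joint angles; "qd": joint speeds; "joint_torque": joint torques, N m; "tool_pos": TCP position; "orientation": TCP orientation; "wrist_force": force on the tool from outside, world axes, zero at the start; "ft_torque": the same for the moment, N m; "grip_width": finger opening in m; "grasp_force": force on a finger pad.
Only numpy, scipy, OpenCV 4.12 (cv2) and the standard library are available. Lean on these libraries where they do the work, as an engineer would, in place of code of your own. Each camera call takes 0.05 s, during which the arm holds its last target. There are 200 camera calls.

### The job

Take the longer of the two washed rollers from the sloping drain rack and lay it gently in the two saddles of the roller stand, between the centres. Then slide the tailstock fully home so that the roller is carried on both centres, and lock the tailstock with the headed pin from its block, pushed down through fork and lug until its head sits flush on the fork. Leave the shorter roller where it is.

Things in the scene. Friction and masses are not known exactly. Their poses are not given: they have to be found in the camera images.
- roller: The longer roller: grey plastic, 170 mm long, 40 mm diameter, 0.29 kg, a 20 mm bore 24 mm deep in each end. x runs along it; origin: centre of the end face that starts low in the rack. It starts in one of the rack's two troughs, 30 degrees from level, low end towards the robot. Either end may go to either centre.
- roller_mid (a point): Middle of the longer roller, on its axis (85 mm along x from its origin).
- short_roller: The shorter roller, 125 mm long, 40 mm diameter, otherwise alike, in the other trough (100 mm beside, axis to axis). Origin at its low end face, x along it. To be left there.
- rack: White drain rack, base 200 x 200 mm, fixed; origin under its centre. Two troughs at y = +50 and -50 mm climb at 30 degrees along +x; low ends of the roller axes at x = -85, z = 65 mm. Each has two V cradles 10 mm thick, 18 and 117 mm from the roller's low end, and a stop under that end; between the cradles fingers have 25 mm of room below the roller axis.
- stand: Grey stand, base 110 x 360 mm, fixed; origin at underside, z up. Line of centres along its y at x = 0, 90 mm up: headstock (66 wide, 120 high) at -y, sliding tailstock at +y. V saddles (12 thick, 48 wide, tops 84 up) at y = -75 and +35 mm hold a laid-in roller with its axis 87 mm up; between them only the 15 mm base lies below. The pin fork stands on the -x (robot) side.
- head_centre (a point): Centre of the headstock face that looks along stand +y, on the line of centres, 90 mm up; its cone (24 mm wide at the face) stands out 13 mm from it along +y.
- seat_mid (a point): Where the roller's middle lies when it is carried on both centres: on the line of centres, 90 mm up. To be lowered in clear of both cone tips, the roller's middle must be 12 to 36 mm from here towards the tailstock; the tailstock then pushes it along.
- tailstock (a joint): Slide of the tailstock in m: 0 fully back, 0.070 fully home at its stop (moves along stand -y). Its face, with a cone like the headstock's, is 89 mm from seat_mid when home and 159 mm when fully back. Stiff by about 3 N, and the cones lift the roller in the last 10 mm.
- tail_handle (a point): Black square handle, 24 x 24 mm, standing upright on the tailstock; this point is on its axis, 155 mm above the table; the handle runs from 115 to 180 mm, the tailstock block (66 x 50 mm) lies below 115 mm.
- lug_hole (a point): Centre of the upper mouth of the 16 mm vertical hole in the tailstock's lug (14 mm thick), 77 mm up; moves with the tailstock. Under fork_hole when the tailstock is home.
- fork_hole (a point): Centre of the upper mouth of the 15 mm vertical hole through both fork plates (50 x 50 mm); 90 mm up, the top of the fork. The plates span 90 to 80 and 60 to 50 mm up; the lug passes between them. Below there is free depth to 15 mm above the table.
- pin: Steel headed pin, 103 mm overall, 0.10 kg, standing upright in its block. Shank 12 mm diameter, 55 mm long, chamfered foot; head 26 mm diameter, 8 mm thick; above the head a grip stem of 16 mm diameter, 40 mm tall. Origin: centre of the head's underside, z up along the stem (stem top at z = 48 mm).
- pin_block: White block, 65 mm cube, fixed, with a 16 mm through hole where the pin stands with its head on the block's top, 65 mm up. Origin under its centre.
Not all that is in view belongs to the job. There is more than one size of the pin; the job needs the smaller. What is shaped like the roller but orange is not meant.

How it is judged:
On the way, in this order (a step that is already met when the one before it is completed fails the run):
1. the longer roller lies in both saddles, released, tailstock not yet home (x of roller_mid in the frame of stand between -0.005 and 0.005 m and z of roller_mid in the frame of stand between 0.083 and 0.0905 m and angle between the x axis of roller and the y axis of stand, either way round below 0.06 rad and contact force between the fingers and roller below 0.1 N and value of joint tailstock below 0.06 m), for 0.2 s.
2. the tailstock is home with the roller lifted onto both centres (value of joint tailstock above 0.068 m and distance between roller_mid and seat_mid below 0.002 m and angle between the x axis of roller and the y axis of stand, either way round below 0.025 rad), for 0.2 s.
At the end, for the whole second after the job is handed in: Tailstock within 2 mm of home; longer roller's middle within 2 mm of seat_mid, axis within 0.025 rad of stand y; pin upright (0.08 rad), within 4 mm of fork_hole's axis, head seated within 2 mm; all at rest; shorter roller within 15 mm of its start (all of step 2 and horizontal distance between pin and fork_hole below 0.004 m and z of pin in the frame of fork_hole between -0.003 and 0.002 m and angle between pin's own z axis and vertical below 0.08 rad and linear speed of each of pin, roller below 0.02 m/s and distance of short_roller from where it was at the start of the episode below 0.015 m); the robot touches nothing.
It fails at once if the roller is dropped or rammed onto the stand (over 60 N) (contact force between roller and stand above 60 N).
It fails at once if the shorter roller is moved from its trough (over 30 mm) (distance of short_roller from where it was at the start of the episode above 0.03 m).
It also fails if it takes over 72 s, if anything falls off the work surface, if the arm or the gripper's body presses on something with over 40 N, if the wrist force passes 120 N, or if a joint passes its speed limit or range.

## Working session

There is one attempt and no reset: what is moved stays moved. The work goes in short steps, Python scripts to look and compute and a tool call to move; the robot and the scene stay as the last step left them, time stands still between calls to the robot, and variables do not carry over. Pictures are saved under pics/ and viewed, at most 10 in all, crops included, and the job is handed in when it is done.

Besides the shell and the picture viewer there is one more tool, called by a JSON object that holds its "op" and its "data". move_arm: Moves the arm, as the interface text tells. Shifts and turns lie within -1 to 1; 1 stands for 250 mm of shift or 180 degrees of turn. Its arguments: {"type":"object","properties":{"increments":{"type":"array","items":{"type":"object","properties":{"linear":{"type":"array","items":{"type":"number","minimum":-1,"maximum":1}},"rot":{"type":"array","items":{"type":"number","minimum":-1,"maximum":1}},"claw":{"type":"number"}}}},"force":{"type":"number"}},"required":["increments"]}

```bash
ls; mkdir -p pics
cat > h.py <<'E'
import numpy as np, cv2
from plant import readout, imaging, env
from scipy.spatial.transform import Rotation as R
def rot(q):
    q=np.array(q,float)
    return q if q.shape==(3,3) else R.from_quat([q[1],q[2],q[3],q[0]]).as_matrix()
def cloud(c):
    K=np.array(c["camera_matrix"]);z=c["range_z"]
    v,u=np.mgrid[0:480,0:640]
    p=np.stack([(u-K[0,2])/K[0,0]*z,(v-K[1,2])/K[1,1]*z,z],-1)
    return p@rot(c["attitude"]).T+np.array(c["eye"])
E
python3 - <<'E'
from h import *
for n in ["scene","top"]:
    c=imaging.read_camera(n); cv2.imwrite(f"pics/{n}0.png",c["frame"][:,:,::-1])
    np.savez(f"{n}0.npz",**{k:np.array(v) for k,v in c.items()})
    print(n,c["eye"],c["attitude"],c["camera_matrix"])
print(readout.observe())
E
```

```text
pics
scene [0.8213031  0.50800228 0.92057403] [-0.10817443  0.32684372  0.88541725 -0.31226232] [[537.35084011   0.         301.27835909]
 [  0.         537.35084011 239.19294072]
 [  0.           0.           1.        ]]
top [ 0.33542087 -0.00852464  1.00985179] [-0.04509345  0.71585666 -0.69602962  0.03253589] [[440.31702402   0.         333.61751057]
 [  0.         440.31702402 237.3937445 ]
 [  0.           0.           1.        ]]
{'clock': 0.1, 'joint_positions': array([ 1.27678451,  0.52195413, -0.03635335,  1.5999141 ,  0.02118004,
        1.02109239, -0.11281541]), 'qd': array([ 0.00248962, -0.00191834, -0.00256395, -0.00041799,  0.00062188,
        0.00083131, -0.00075799]), 'joint_torque': array([ 5.23594790e-03, -9.28464890e+01,  1.98416658e+00, -3.70526111e+01,
        1.80175854e-02,  5.49894146e-03,  1.37170233e-05]), 'tool_pos': array([ 0.13868782, -0.60930311,  0.40419629]), 'orientation': array([-4.86598432e-04,  9.93745784e-01,  1.11665011e-01, -7.36102110e-05]), 'wrist_force': array([-0.52904622,  0.13475222,  0.43407153]), 'ft_torque': array([-0.01034   ,  0.05781981, -0.03644502]), 'grasp_force': 0.0, 'grip_width': 0.08517136088107453}
```

View pics/scene0.png

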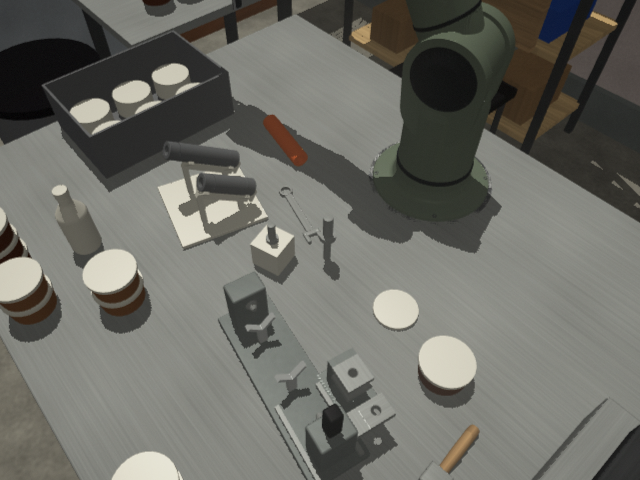

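View pics/top0.png

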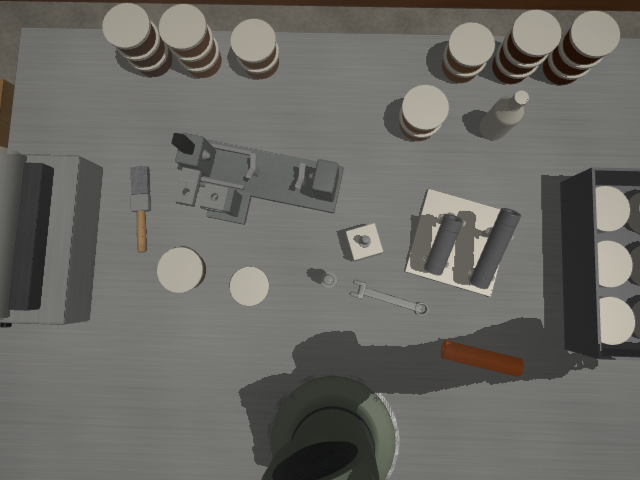

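Top view: the longer roller is in the right trough, from (482,285) at the low end to (510,212) at the high end. The short roller is at (445,245) and the pin in its block at (364,240). The stand has its headstock at (325,178), tailstock handle at (183,142), fork at (222,200) and lug at (187,188). The loose pin at (328,280) is a decoy.

```bash
cat > m.py <<'E'
from h import *
def load(n): return dict(np.load(n+"0.npz"))
T=load("top");S=load("scene");pt=cloud(T);ps=cloud(S)
def band(u0,u1,v0,v1,z0,z1,P=pt,img=None,lab=""):
    q=P[v0:v1,u0:u1].reshape(-1,3);q=q[(q[:,2]>z0)&(q[:,2]<z1)]
    r=cv2.minAreaRect((q[:,:2]*1000).astype(np.float32)) if len(q)>3 else None
    print(lab,len(q),"med",q.mean(0).round(4),"rect",np.round(r[0],1),np.round(r[1],1),round(r[2],1)); return q
band(300,350,150,220,.115,.125,lab="headtop")
band(165,350,120,230,.009,.02,lab="standbase")
band(200,250,180,225,.085,.095,lab="fork")
band(170,215,165,215,.072,.082,lab="lug")
band(170,215,130,170,.11,.119,lab="tailtop")
band(165,200,125,160,.172,.186,lab="handle")
band(335,390,220,265,.06,.07,lab="block")
band(335,390,220,265,.105,.12,lab="stem")
band(400,520,185,300,.003,.025,lab="rackbase")
band(310,345,265,295,.03,.2,lab="decoy")
E
cat >> m.py <<'E'
from scipy.optimize import least_squares
def cyl(sel,x0):
    f=lambda p:(lambda d:np.linalg.norm(np.cross(sel-np.array([p[0],p[1],p[2]]),d/np.linalg.norm(d)),axis=1)-.02)(np.array([np.cos(p[3])*np.cos(p[4]),np.sin(p[3])*np.cos(p[4]),np.sin(p[4])]))
    # fix along-axis freedom weakly
    g=lambda p:np.r_[f(p),1e-2*(p[:3]-x0[:3])]
    s=least_squares(g,x0,loss="soft_l1",f_scale=.002)
    p=s.x;d=np.array([np.cos(p[3])*np.cos(p[4]),np.sin(p[3])*np.cos(p[4]),np.sin(p[4])])
    r=f(p);t=(sel-p[:3])@d;t=t[abs(r)<.003]
    a,b=np.percentile(t,[.5,99.5]);print("low",p[:3]+a*d,"high",p[:3]+b*d,"len",b-a,"yaw",np.degrees(p[3]),"pitch",np.degrees(p[4]),"rms",np.sqrt(np.mean(np.clip(r,-.005,.005)**2)),len(sel))
for (u0,u1,v0,v1,lab) in [(470,522,200,292,"long"),(422,464,205,280,"short")]:
  q=pt[v0:v1,u0:u1].reshape(-1,3);col=T["frame"][v0:v1,u0:u1].reshape(-1,3).max(1)
  m=(q[:,2]>.06)&(q[:,2]<.24)&(col<110)
  a=q[m];print(lab,a.mean(0))
  c=a.mean(0)-[0,0,.015]
  cyl(a,np.r_[c,np.radians(-15),np.radians(30)])
  b=ps.reshape(-1,3);b=b[(np.linalg.norm(b-c,axis=1)<.11)&(b[:,2]>.05)&(S["frame"].reshape(-1,3).max(1)<110)]
  # keep near axis
  d=np.array([np.cos(.5236)*np.cos(-.26),np.cos(.5236)*np.sin(-.26),.5])
  b=b[np.linalg.norm(np.cross(b-c,d),axis=1)<.035]
  cyl(b,np.r_[c,np.radians(-15),np.radians(30)])
# same bands from scene cam
def bs(c,r,z0,z1,lab):
    b=ps.reshape(-1,3);b=b[(np.linalg.norm(b[:,:2]-c,axis=1)<r)&(b[:,2]>z0)&(b[:,2]<z1)]
    if len(b)<5: print(lab,len(b));return
    k=cv2.minAreaRect((b[:,:2]*1000).astype(np.float32));print("S",lab,len(b),b.mean(0).round(4),np.round(k[0],1),np.round(k[1],1),round(k[2],1))
import sys
E
python3 m.py
```

```text
headtop 660 med [0.5611 0.031  0.1194] rect [561.7  31.1] [44.9 66.3] 79.9
standbase 4919 med [0.5743 0.1728 0.0146] rect [552.3 169. ] [325.6 178.1] 79.8
fork 673 med [0.5159 0.26   0.0896] rect [516.6 260.7] [65.3 50.6] 79.8
lug 653 med [0.5442 0.3304 0.0765] rect [545.3 311.2] [82.3 89.3] 80.5
tailtop 483 med [0.6084 0.3142 0.1144] rect [612.9 318.6] [49.9 65.9] 78.2
handle 152 med [0.612  0.3175 0.1786] rect [612.8 318.3] [22.8 25.2] 84.0
block 792 med [ 0.4325 -0.0558  0.0648] rect [432.9 -55.8] [65.3 65.1] 17.9
stem 47 med [ 0.4323 -0.0555  0.1122] rect [431.9 -55.5] [14.4 12.5] 0.8
rackbase 5097 med [ 0.4496 -0.2604  0.0096] rect [ 444.6 -277.2] [265.6 271.9] 0.6
decoy 205 med [0.3475 0.0168 0.1023] rect [348.4  17.7] [31.4 31.6] 1.7
long [ 0.42042358 -0.31431158  0.12291574]
low [ 0.35083071 -0.30044518  0.06608608] high [ 0.4909572  -0.33795029  0.14975024] len 0.1674567322757477 yaw -14.984101044769641 pitch 29.974639038492164 rms 0.0016183429283318047 1740
low [ 0.35099155 -0.30185205  0.06278186] high [ 0.4929902  -0.34011939  0.15040416] len 0.17118900522571479 yaw -15.082383542068673 pitch 30.78683083783279 rms 0.0026392109210869614 1559
short [ 0.42696306 -0.21391406  0.11125465]
low [ 0.37654735 -0.20396223  0.06550416] high [ 0.47915976 -0.23130779  0.12776882] len 0.12310147631474071 yaw -14.922161277401669 pitch 30.38443531620141 rms 0.0017704581393892561 1224
low [ 0.37719436 -0.20527652  0.06395383] high [ 0.48173066 -0.23283401  0.12714498] len 0.12522130034654474 yaw -14.768132118502391 pitch 30.30717466847956 rms 0.0028244248134359717 1257
```

```bash
cat >> h.py <<'E'
def Rt(z,y):
    z=np.array(z,float);z/=np.linalg.norm(z);y=np.array(y,float);y-=z*(y@z);y/=np.linalg.norm(y)
    return np.c_[np.cross(y,z),y,z]
def to(grasp,Rg,L=.155,p0=None,R0=None):
    s=readout.observe()
    p0=s["tool_pos"] if p0 is None else p0; R0=rot(s["orientation"]) if R0 is None else R0
    tcp=np.array(grasp)-L*Rg[:,2]
    print("tcp",tcp.round(4),"lin",((tcp-p0)/.25).round(4),"rot",(R.from_matrix(Rg@R0.T).as_rotvec()/np.pi).round(4))
SY=np.array([np.cos(np.radians(79.9)),np.sin(np.radians(79.9)),0]);SX=np.array([SY[1],-SY[0],0])
E
python3 - <<'E'
from h import *
a=np.array([.5*np.cos(np.radians(15)),-.5*np.sin(np.radians(15)),-np.cos(np.radians(30))])
Rg=Rt(a,[-.2588,-.9659,0]);c=np.array([.4213,-.3198,.1075])
to(c-.15*a,Rg,.151);to(c-.09*a,Rg,.151);to(c,Rg,.151)
import runpy
from m import band,pt
band(335,390,220,265,.068,.078,lab="pinhead")
band(310,345,265,295,.04,.2,lab="decoy")
q=pt[170:360,550:640].reshape(-1,3);print("bin top",np.percentile(q[:,2],99))
E
```

```text
tcp [ 0.2759 -0.2808  0.3682] lin [ 0.549   1.3138 -0.1441] rot [-0.0035 -0.1683 -0.1511]
tcp [ 0.3049 -0.2886  0.3162] lin [ 0.6649  1.2828 -0.3519] rot [-0.0035 -0.1683 -0.1511]
tcp [ 0.3484 -0.3003  0.2383] lin [ 0.8387  1.2362 -0.6637] rot [-0.0035 -0.1683 -0.1511]
headtop 660 med [0.5611 0.031  0.1194] rect [561.7  31.1] [44.9 66.3] 79.9
standbase 4919 med [0.5743 0.1728 0.0146] rect [552.3 169. ] [325.6 178.1] 79.8
fork 673 med [0.5159 0.26   0.0896] rect [516.6 260.7] [65.3 50.6] 79.8
lug 653 med [0.5442 0.3304 0.0765] rect [545.3 311.2] [82.3 89.3] 80.5
tailtop 483 med [0.6084 0.3142 0.1144] rect [612.9 318.6] [49.9 65.9] 78.2
handle 152 med [0.612  0.3175 0.1786] rect [612.8 318.3] [22.8 25.2] 84.0
block 792 med [ 0.4325 -0.0558  0.0648] rect [432.9 -55.8] [65.3 65.1] 17.9
stem 47 med [ 0.4323 -0.0555  0.1122] rect [431.9 -55.5] [14.4 12.5] 0.8
rackbase 5097 med [ 0.4496 -0.2604  0.0096] rect [ 444.6 -277.2] [265.6 271.9] 0.6
decoy 205 med [0.3475 0.0168 0.1023] rect [348.4  17.7] [31.4 31.6] 1.7
long [ 0.42042358 -0.31431158  0.12291574]
low [ 0.35083071 -0.30044518  0.0660
[... 236 characters left out ...]
 len 0.17118900522571479 yaw -15.082383542068673 pitch 30.78683083783279 rms 0.0026392109210869614 1559
short [ 0.42696306 -0.21391406  0.11125465]
low [ 0.37654735 -0.20396223  0.06550416] high [ 0.47915976 -0.23130779  0.12776882] len 0.12310147631474071 yaw -14.922161277401669 pitch 30.38443531620141 rms 0.0017704581393892561 1224
low [ 0.37719436 -0.20527652  0.06395383] high [ 0.48173066 -0.23283401  0.12714498] len 0.12522130034654474 yaw -14.768132118502391 pitch 30.30717466847956 rms 0.0028244248134359717 1257
pinhead 81 med [ 0.4303 -0.0556  0.0718] rect [434.  -56.2] [60.4 60.9] 24.4
decoy 205 med [0.3475 0.0168 0.1023] rect [348.4  17.7] [31.4 31.6] 1.7
bin top 0.13171381973891771
```

{"op": "move_arm", "data": {"increments": [{"linear": [0.2,0.5,0.05],"rot": [-0.0035,-0.1683,-0.1511],"claw": 70},{"linear": [0.4,0.9,0],"rot": [-0.0035,-0.1683,-0.1511],"claw": 70},{"linear": [0.5,1.0,-0.05],"rot": [-0.0035,-0.1683,-0.1511],"claw": 70},{"linear": [0.5,1.0,-0.05],"rot": [-0.0035,-0.1683,-0.1511],"claw": 70},{"linear": [0.5,1.0,-0.05],"rot": [-0.0035,-0.1683,-0.1511],"claw": 70},{"linear": [0.5,1.0,-0.05],"rot": [-0.0035,-0.1683,-0.1511],"claw": 70},{"linear": [0.5,1.0,-0.05],"rot": [-0.0035,-0.1683,-0.1511],"claw": 70},{"linear": [0.5,1.0,-0.05],"rot": [-0.0035,-0.1683,-0.1511],"claw": 70},{"linear": [0.5,1.0,-0.05],"rot": [-0.0035,-0.1683,-0.1511],"claw": 70},{"linear": [0.5,1.0,-0.05],"rot": [-0.0035,-0.1683,-0.1511],"claw": 70},{"linear": [0.5,1.0,-0.05],"rot": [-0.0035,-0.1683,-0.1511],"claw": 70}]}}

```text
clock: 1.02
tool_pos: [0.2634, -0.3602, 0.3922]
orientation: [0.034, 0.958, -0.127, 0.257]
wrist_force: [0.4, 1.1, 0.6]
grip_width: 0.0696
grasp_force: 0.0
```

```bash
cat > g.py <<'E'
from h import *
a=np.array([.5*np.cos(np.radians(15)),-.5*np.sin(np.radians(15)),-np.cos(np.radians(30))])
Rg=Rt(a,[-.2588,-.9659,0]);c=np.array([.4213,-.3198,.1075])
print(readout.observe()["joint_positions"].round(2),readout.observe()["tool_pos"])
to(c-.09*a,Rg,.151);to(c,Rg,.151)
E
python3 g.py
```

```text
[ 1.21  0.21 -0.34  2.2  -0.66  0.38 -0.37] [ 0.26338271 -0.36023093  0.3922045 ]
tcp [ 0.3049 -0.2886  0.3162] lin [ 0.1661  0.2865 -0.304 ] rot [ 0.0003 -0.      0.0005]
tcp [ 0.3484 -0.3003  0.2383] lin [ 0.34    0.2399 -0.6157] rot [ 0.0003 -0.      0.0005]
```

{"op": "move_arm", "data": {"increments": [{"linear": [0.166,0.2865,-0.1],"rot": [0,0,0],"claw": 64},{"linear": [0.166,0.2865,-0.304],"rot": [0,0,0],"claw": 64},{"linear": [0.166,0.2865,-0.304],"rot": [0,0,0],"claw": 64},{"linear": [0.166,0.2865,-0.304],"rot": [0,0,0],"claw": 64},{"linear": [0.166,0.2865,-0.304],"rot": [0,0,0],"claw": 64},{"linear": [0.166,0.2865,-0.304],"rot": [0,0,0],"claw": 64}]}}

```text
clock: 1.52
tool_pos: [0.3068, -0.2927, 0.3245]
orientation: [0.031, 0.96, -0.121, 0.25]
wrist_force: [0.5, -1.2, -1.1]
grip_width: 0.0639
grasp_force: 0.0
```

```bash
python3 g.py
python3 - <<'E'
from h import *
c=imaging.read_camera("wrist");cv2.imwrite("pics/w1.png",c["frame"][:,:,::-1])
E
```

```text
[ 0.87  0.29 -0.2   2.34 -1.26  0.16  0.09] [ 0.30682064 -0.29266244  0.324539  ]
tcp [ 0.3049 -0.2886  0.3162] lin [-0.0077  0.0162 -0.0333] rot [-0.0015 -0.0042 -0.0038]
tcp [ 0.3484 -0.3003  0.2383] lin [ 0.1662 -0.0304 -0.3451] rot [-0.0015 -0.0042 -0.0038]
```

View pics/w1.png

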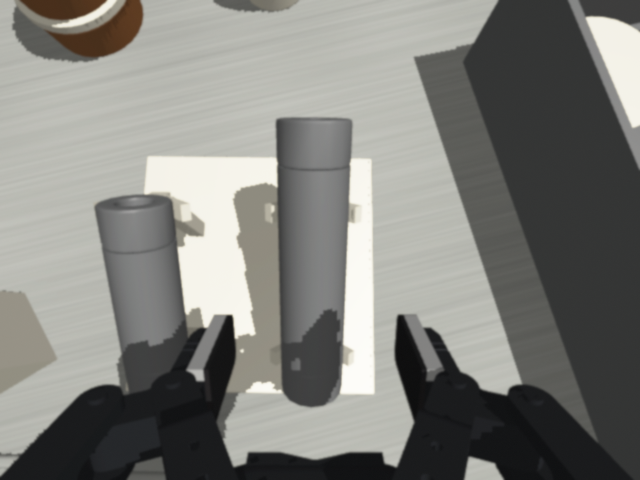

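The longer roller is centred between the fingers, at column ~313, with the fingers at 233 and 397. Joints 5 and 6 are at their limits at this tilt, so I'll grasp with a 20° tilt instead.

```bash
cat > g.py <<'E'
from h import *
t=np.radians(20)
a=np.array([np.sin(t)*np.cos(np.radians(15)),-np.sin(t)*np.sin(np.radians(15)),-np.cos(t)])
Rg=Rt(a,[-.2588,-.9659,0]);c=np.array([.4213,-.3198,.1075])
print(readout.observe()["joint_positions"].round(2),readout.observe()["tool_pos"])
to(c-.085*a,Rg,.151);to(c-.04*a,Rg,.151);to(c,Rg,.151)
E
python3 g.py
```

```text
[ 0.87  0.29 -0.2   2.34 -1.26  0.16  0.08] [ 0.30700168 -0.29290154  0.32518671]
tcp [ 0.3433 -0.2989  0.3293] lin [ 0.1453 -0.024   0.0163] rot [ 0.0114  0.0506 -0.0006]
tcp [ 0.3582 -0.3029  0.287 ] lin [ 0.2048 -0.04   -0.1528] rot [ 0.0114  0.0506 -0.0006]
tcp [ 0.3714 -0.3064  0.2494] lin [ 0.2577 -0.0541 -0.3032] rot [ 0.0114  0.0506 -0.0006]
```

{"op": "move_arm", "data": {"increments": [{"linear": [0.145,-0.024,0.03],"rot": [0.0114,0.0506,0],"claw": 64},{"linear": [0.145,-0.024,0.03],"rot": [0.0114,0.0506,0],"claw": 64},{"linear": [0.145,-0.024,0.03],"rot": [0.0114,0.0506,0],"claw": 64},{"linear": [0.145,-0.024,0.03],"rot": [0.0114,0.0506,0],"claw": 64},{"linear": [0.145,-0.024,0.03],"rot": [0.0114,0.0506,0],"claw": 64}]}}

```text
clock: 1.98
tool_pos: [0.3435, -0.2998, 0.3338]
orientation: [0.023, 0.976, -0.131, 0.172]
wrist_force: [0.5, 0.7, -0.2]
grip_width: 0.0638
grasp_force: 0.0
```

```bash
python3 g.py
```

```text
[ 0.37  0.33  0.32  2.23 -0.72  0.35 -0.53] [ 0.34352945 -0.29977265  0.33377765]
tcp [ 0.3433 -0.2989  0.3293] lin [-0.0008  0.0035 -0.018 ] rot [-0.0001  0.      0.0015]
tcp [ 0.3582 -0.3029  0.287 ] lin [ 0.0587 -0.0125 -0.1872] rot [-0.0001  0.      0.0015]
tcp [ 0.3714 -0.3064  0.2494] lin [ 0.1115 -0.0266 -0.3375] rot [-0.0001  0.      0.0015]
```

Good; commands track well. Descend and grip.

{"op": "move_arm", "data": {"increments": [{"linear": [0.02,-0.004,-0.07],"rot": [0,0,0.0015],"claw": 64},{"linear": [0.04,-0.008,-0.13],"rot": [0,0,0.0015],"claw": 64},{"linear": [0.0587,-0.0125,-0.187],"rot": [0,0,0.0015],"claw": 64},{"linear": [0.076,-0.017,-0.24],"rot": [0,0,0.0015],"claw": 64},{"linear": [0.094,-0.022,-0.29],"rot": [0,0,0.0015],"claw": 64},{"linear": [0.1115,-0.0266,-0.3375],"rot": [0,0,0.0015],"claw": 64},{"linear": [0.1115,-0.0266,-0.3375],"rot": [0,0,0.0015],"claw": 64},{"linear": [0.1115,-0.0266,-0.3375],"rot": [0,0,0.0015],"claw": 64}]}}

```text
clock: 2.65
tool_pos: [0.3704, -0.3061, 0.2487]
orientation: [0.022, 0.976, -0.128, 0.173]
wrist_force: [-0.0, 0.4, -0.0]
grip_width: 0.0638
grasp_force: 0.0
```

```bash
python3 g.py
```

```text
[ 0.56  0.52  0.06  2.22 -1.12  0.16 -0.14] [ 0.37042551 -0.30613888  0.24868422]
tcp [ 0.3433 -0.2989  0.3293] lin [-0.1084  0.0289  0.3223] rot [-0.0003  0.0004 -0.0006]
tcp [ 0.3582 -0.3029  0.287 ] lin [-0.0489  0.013   0.1532] rot [-0.0003  0.0004 -0.0006]
tcp [ 0.3714 -0.3064  0.2494] lin [ 0.004  -0.0012  0.0028] rot [-0.0003  0.0004 -0.0006]
```

{"op": "move_arm", "data": {"increments": [{"linear": [0,0,0],"rot": [0,0,0],"claw": 45},{"linear": [0,0,0],"rot": [0,0,0],"claw": 30},{"linear": [0,0,0],"rot": [0,0,0],"claw": 30},{"linear": [0,0,0],"rot": [0,0,0],"claw": 30},{"linear": [0,0,0],"rot": [0,0,0],"claw": 30},{"linear": [0,0,0],"rot": [0,0,0],"claw": 30}], "force": 55}}

```text
clock: 3.15
tool_pos: [0.3704, -0.3063, 0.2498]
orientation: [0.024, 0.976, -0.126, 0.173]
wrist_force: [-5.5, -4.7, 7.4]
grip_width: 0.0388
grasp_force: 54.1
```

{"op": "move_arm", "data": {"increments": [{"linear": [0,0,0.04],"rot": [0,0,0],"claw": 30},{"linear": [0,0,0.12],"rot": [0,0,0],"claw": 30},{"linear": [0,0,0.22],"rot": [0,0,0],"claw": 30},{"linear": [0.04,0,0.34],"rot": [0,0,0],"claw": 30},{"linear": [0.08,0,0.46],"rot": [0,0,0],"claw": 30},{"linear": [0.12,0,0.56],"rot": [0,0,0],"claw": 30},{"linear": [0.12,0,0.56],"rot": [0,0,0],"claw": 30}]}}

```text
clock: 3.73
tool_pos: [0.4027, -0.3055, 0.3931]
orientation: [0.023, 0.976, -0.124, 0.175]
wrist_force: [1.6, -0.6, -3.0]
grip_width: 0.0385
grasp_force: 56.3
```

```bash
cat > w.py <<'E'
# roller pose in tool frame, world, from wrist and top clouds
from h import *
import sys
def fit(n,c0,d0,save=None):
    c=imaging.read_camera(n); P=cloud(c).reshape(-1,3); col=c["frame"].reshape(-1,3).astype(int)
    if save: cv2.imwrite(save,c["frame"][:,:,::-1])
    m=(np.linalg.norm(P-c0,axis=1)<.095)&(col.max(1)<150)&(c["range_z"].ravel()>0)
    b=P[m]; b=b[np.linalg.norm(np.cross(b-c0,d0),axis=1)<.03]
    b=b[abs((b-c0)@d0)>.018]
    if len(b)<80: print(n,"few",len(b));return
    def f(p):
        d=d0+p[3]*e1+p[4]*e2;d=d/np.linalg.norm(d);o=c0+p[0]*e1+p[1]*e2
        return np.linalg.norm(np.cross(b-o,d),axis=1)-.02
    e1=np.cross(d0,[0,0,1.]);e1/=np.linalg.norm(e1);e2=np.cross(e1,d0)
    from scipy.optimize import least_squares
    p=least_squares(f,np.zeros(5),loss="soft_l1",f_scale=.0015).x
    d=d0+p[3]*e1+p[4]*e2;d/=np.linalg.norm(d);o=c0+p[0]*e1+p[1]*e2
    r=abs(f(p));t=(b-o)@d;t=t[r<.003];a,z=np.percentile(t,[.5,99.5])
    print(n,len(b),"mid",(o+(a+z)/2*d).round(4),"d",d.round(4),"pitch",np.degrees(np.arcsin(d[2])).round(2),"yaw",np.degrees(np.arctan2(d[1],d[0])).round(2),"len",round(z-a,4),"rms",np.sqrt(np.mean(np.clip(r,0,.005)**2)).round(4))
    return o+(a+z)/2*d,d
E
python3 - <<'E'
from w import *
s=readout.observe();Rn=rot(s["orientation"]);p=s["tool_pos"]
print(s["joint_positions"].round(2),p,s["wrist_force"],s["grip_width"])
c0=p+.151*Rn[:,2];y=Rn[:,1]
d0=np.array([np.cos(np.radians(30))*np.cos(np.radians(-15)),np.cos(np.radians(30))*np.sin(np.radians(-15)),.5])
for n in("wrist","top","scene"):
    r=fit(n,c0,d0)
    if r: print(" tool",(Rn.T@(r[0]-p)).round(4),(Rn.T@r[1]).round(4))
# target: level along SY, mid at place
E
```

```text
[ 0.06  0.34  0.64  2.07 -0.66  0.55 -0.66] [ 0.40267291 -0.30546877  0.39314974] [ 1.55170267 -0.55085547 -2.99338856] 0.0385130121160056
wrist 35257 mid [ 0.4749 -0.3246  0.2653] d [ 0.8361 -0.2222  0.5016] pitch 30.11 yaw -14.88 len 0.1167 rms 0.0014
 tool [2.550e-02 1.000e-04 1.459e-01] [ 0.9856  0.0061 -0.169 ]
top 1790 mid [ 0.4521 -0.3174  0.2484] d [ 0.8367 -0.2192  0.5019] pitch 30.13 yaw -14.68 len 0.1689 rms 0.0014
 tool [-0.0027 -0.0012  0.1533] [ 0.9855  0.0031 -0.1694]
scene 1329 mid [ 0.4523 -0.3192  0.2471] d [ 0.8377 -0.218   0.5007] pitch 30.05 yaw -14.59 len 0.1695 rms 0.002
 tool [-0.0026  0.0005  0.1548] [ 0.9858  0.0017 -0.168 ]
```

```bash
cat > pl.py <<'E'
from h import *
MT=np.array([-.0026,0,.153]);dt=np.array([.9857,.003,-.169]);dt/=np.linalg.norm(dt)
def goal(mid,d=SY,yy=SX):
    # tool axes: build frame
    u=dt; v=np.array([0,1,0.]);v-=u*(u@v);v/=np.linalg.norm(v);A=np.c_[u,v,np.cross(u,v)]
    U=d/np.linalg.norm(d);V=yy-U*(U@yy);V/=np.linalg.norm(V);B=np.c_[U,V,np.cross(U,V)]
    Rg=B@A.T; return Rg, mid-Rg@MT
def show(mid,d=SY):
    s=readout.observe();Rg,t=goal(np.array(mid),d);R0=rot(s["orientation"])
    print("tcp",t.round(4),"lin",((t-s["tool_pos"])/.25).round(4),"rot",(R.from_matrix(Rg@R0.T).as_rotvec()/np.pi).round(4))
E
python3 - <<'E'
from pl import *
show([.5853,.1635,.22]);show([.5853,.1635,.087])
E
```

```text
tcp [0.5902 0.1915 0.3704] lin [ 0.7595  1.9853 -0.0716] rot [-0.1002  0.1558  0.5127]
tcp [0.5902 0.1915 0.2374] lin [ 0.7595  1.9853 -0.6036] rot [-0.1002  0.1558  0.5127]
```

{"op": "move_arm", "data": {"increments": [{"linear": [0.03,0.1,0.02],"rot": [-0.008,0.012,0.04],"claw": 30},{"linear": [0.1,0.24,0.03],"rot": [-0.015,0.023,0.077],"claw": 30},{"linear": [0.15,0.38,0.03],"rot": [-0.022,0.034,0.113],"claw": 30},{"linear": [0.2,0.52,0.03],"rot": [-0.029,0.045,0.149],"claw": 30},{"linear": [0.26,0.66,0.03],"rot": [-0.036,0.056,0.185],"claw": 30},{"linear": [0.32,0.8,0.02],"rot": [-0.043,0.067,0.221],"claw": 30},{"linear": [0.37,0.93,0.02],"rot": [-0.05,0.078,0.256],"claw": 30},{"linear": [0.4,1.0,0.01],"rot": [-0.057,0.088,0.29],"claw": 30},{"linear": [0.4,1.0,0.01],"rot": [-0.064,0.099,0.326],"claw": 30},{"linear": [0.4,1.0,0.01],"rot": [-0.064,0.099,0.326],"claw": 30}]}}

```text
clock: 4.72
tool_pos: [0.5005, -0.0547, 0.3897]
orientation: [0.046, 0.918, 0.392, 0.024]
wrist_force: [-0.3, -0.7, -2.7]
grip_width: 0.0389
grasp_force: 56.4
```

Run:
```python
from pl import *
print(readout.observe()["joint_positions"].round(2))
show([.5853,.1635,.22]);show([.5853,.1635,.087])
```

```text
[-0.44  0.37  0.53  1.98 -0.18  0.76 -0.59]
tcp [0.5902 0.1915 0.3704] lin [ 0.3588  0.9846 -0.0774] rot [-0.0359  0.0558  0.1844]
tcp [0.5902 0.1915 0.2374] lin [ 0.3588  0.9846 -0.6094] rot [-0.0359  0.0558  0.1844]
```

{"op": "move_arm", "data": {"increments": [{"linear": [0.05,0.13,0],"rot": [-0.007,0.011,0.037],"claw": 30},{"linear": [0.1,0.27,0],"rot": [-0.014,0.022,0.074],"claw": 30},{"linear": [0.16,0.42,0],"rot": [-0.021,0.033,0.11],"claw": 30},{"linear": [0.21,0.57,-0.01],"rot": [-0.028,0.044,0.147],"claw": 30},{"linear": [0.26,0.72,-0.02],"rot": [-0.0359,0.0558,0.1844],"claw": 30},{"linear": [0.31,0.85,-0.04],"rot": [-0.0359,0.0558,0.1844],"claw": 30},{"linear": [0.34,0.94,-0.06],"rot": [-0.0359,0.0558,0.1844],"claw": 30},{"linear": [0.3588,0.9846,-0.077],"rot": [-0.0359,0.0558,0.1844],"claw": 30},{"linear": [0.3588,0.9846,-0.077],"rot": [-0.0359,0.0558,0.1844],"claw": 30},{"linear": [0.3588,0.9846,-0.077],"rot": [-0.0359,0.0558,0.1844],"claw": 30},{"linear": [0.3588,0.9846,-0.077],"rot": [-0.0359,0.0558,0.1844],"claw": 30}]}}

```text
clock: 5.63
tool_pos: [0.5904, 0.1885, 0.3718]
orientation: [0.055, 0.767, 0.637, -0.063]
wrist_force: [0.2, -0.9, -3.1]
grip_width: 0.0383
grasp_force: 56.4
```

```bash
cat > q.py <<'E'
from w import *; from pl import *
print(readout.observe()["joint_positions"].round(2),readout.observe()["wrist_force"])
show([.5853,.1635,.22]);show([.5853,.1635,.11]);show([.5853,.1635,.087])
s=readout.observe();Rn=rot(s["orientation"]);p=s["tool_pos"]
for n in("top","scene"): fit(n,p+Rn@MT,Rn@dt,f"pics/{n}_p{s['clock']:.1f}.png")
E
python3 q.py
```

```text
[-0.68  0.6   0.36  1.63 -0.07  1.03 -0.51] [ 0.21717372 -0.86886569 -3.06055985]
tcp [0.5902 0.1915 0.3704] lin [-0.0009  0.0121 -0.0057] rot [-0.0005  0.0014  0.0035]
tcp [0.5902 0.1915 0.2604] lin [-0.0009  0.0121 -0.4457] rot [-0.0005  0.0014  0.0035]
tcp [0.5902 0.1915 0.2374] lin [-0.0009  0.0121 -0.5377] rot [-0.0005  0.0014  0.0035]
top 940 mid [0.5862 0.1626 0.2222] d [0.1885 0.9821 0.0059] pitch 0.34 yaw 79.14 len 0.168 rms 0.0015
scene 1566 mid [0.5872 0.1636 0.2229] d [0.1865 0.9824 0.0069] pitch 0.4 yaw 79.25 len 0.1672 rms 0.0019
```

{"op": "move_arm", "data": {"increments": [{"linear": [-0.004,0.012,-0.1],"rot": [-0.0005,0.002,0.0035],"claw": 30},{"linear": [-0.004,0.012,-0.22],"rot": [-0.0005,0.002,0.0035],"claw": 30},{"linear": [-0.004,0.012,-0.33],"rot": [-0.0005,0.002,0.0035],"claw": 30},{"linear": [-0.004,0.012,-0.41],"rot": [-0.0005,0.002,0.0035],"claw": 30},{"linear": [-0.004,0.012,-0.445],"rot": [-0.0005,0.002,0.0035],"claw": 30},{"linear": [-0.004,0.012,-0.445],"rot": [-0.0005,0.002,0.0035],"claw": 30},{"linear": [-0.004,0.012,-0.445],"rot": [-0.0005,0.002,0.0035],"claw": 30},{"linear": [-0.004,0.012,-0.445],"rot": [-0.0005,0.002,0.0035],"claw": 30}]}}

```text
clock: 6.4
tool_pos: [0.59, 0.1935, 0.2623]
orientation: [0.054, 0.762, 0.642, -0.064]
wrist_force: [-0.2, 0.2, -2.4]
grip_width: 0.0392
grasp_force: 56.4
```

```bash
python3 q.py; ls pics
```

```text
[-0.66  0.74  0.32  1.7  -0.1   0.83 -0.5 ] [-0.19980217  0.20959101 -2.35183127]
tcp [0.5902 0.1915 0.3704] lin [ 0.0009 -0.008   0.4322] rot [-0.0005  0.     -0.0011]
tcp [0.5902 0.1915 0.2604] lin [ 0.0009 -0.008  -0.0078] rot [-0.0005  0.     -0.0011]
tcp [0.5902 0.1915 0.2374] lin [ 0.0009 -0.008  -0.0998] rot [-0.0005  0.     -0.0011]
top 704 mid [0.5855 0.1673 0.1129] d [0.1748 0.9846 0.0059] pitch 0.34 yaw 79.93 len 0.1671 rms 0.0016
scene 1271 mid [0.5864 0.1676 0.1131] d [0.1731 0.9849 0.0047] pitch 0.27 yaw 80.03 len 0.1685 rms 0.0019
scene0.png
scene_p5.6.png
scene_p6.4.png
top0.png
top_p5.6.png
top_p6.4.png
w1.png
```

{"op": "move_arm", "data": {"increments": [{"linear": [-0.002,-0.016,-0.01],"rot": [0,0,0],"claw": 30},{"linear": [-0.002,-0.016,-0.03],"rot": [0,0,0],"claw": 30},{"linear": [-0.002,-0.016,-0.05],"rot": [0,0,0],"claw": 30},{"linear": [-0.002,-0.016,-0.065],"rot": [0,0,0],"claw": 30},{"linear": [-0.002,-0.016,-0.08],"rot": [0,0,0],"claw": 30},{"linear": [-0.002,-0.016,-0.09],"rot": [0,0,0],"claw": 30},{"linear": [-0.002,-0.016,-0.097],"rot": [0,0,0],"claw": 30},{"linear": [-0.002,-0.016,-0.097],"rot": [0,0,0],"claw": 30},{"linear": [-0.002,-0.016,-0.097],"rot": [0,0,0],"claw": 30}]}}

```text
clock: 7.25
tool_pos: [0.5895, 0.1896, 0.2367]
orientation: [0.054, 0.762, 0.643, -0.065]
wrist_force: [6.4, -1.2, -2.3]
grip_width: 0.039
grasp_force: 56.6
```

```bash
python3 q.py
```

```text
[-0.64  0.77  0.31  1.71 -0.1   0.78 -0.5 ] [ 6.4133014  -1.18358065 -2.34050659]
tcp [0.5902 0.1915 0.3704] lin [0.0026 0.0075 0.5346] rot [-0.0002 -0.     -0.0013]
tcp [0.5902 0.1915 0.2604] lin [0.0026 0.0075 0.0946] rot [-0.0002 -0.     -0.0013]
tcp [0.5902 0.1915 0.2374] lin [0.0026 0.0075 0.0026] rot [-0.0002 -0.     -0.0013]
top 722 mid [0.5849 0.1624 0.0873] d [0.1756 0.9844 0.007 ] pitch 0.4 yaw 79.89 len 0.1661 rms 0.002
scene 1291 mid [0.5866 0.1637 0.0868] d [0.1646 0.9862 0.0152] pitch 0.87 yaw 80.52 len 0.1688 rms 0.0021
```

```bash
python3 -c "
import cv2,glob
f=sorted(glob.glob('pics/scene_p*'))[-1];i=cv2.imread(f)[230:480,180:460];cv2.imwrite('pics/c1.png',cv2.resize(i,None,fx=2,fy=2))"
```

```text
(no output)
```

View pics/c1.png

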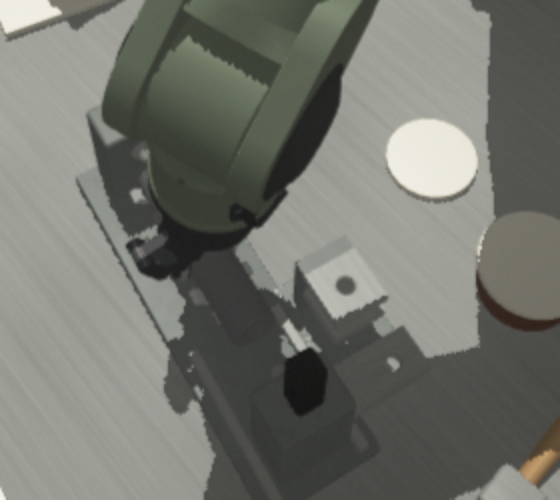

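The roller lies between the centres at saddle height, with its tail end at about (255,325) in the crop. The saddle pushes it 6 N towards +x, so I'll ease it that way and open.

{"op": "move_arm", "data": {"increments": [{"linear": [0.003,0,0],"rot": [0,0,0],"claw": 30},{"linear": [0.003,0,0],"rot": [0,0,0],"claw": 30},{"linear": [0.003,0,-0.001],"rot": [0,0,0],"claw": 36},{"linear": [0.003,0,-0.001],"rot": [0,0,0],"claw": 44},{"linear": [0.003,0,-0.001],"rot": [0,0,0],"claw": 52},{"linear": [0.003,0,-0.001],"rot": [0,0,0],"claw": 62},{"linear": [0.003,0,-0.001],"rot": [0,0,0],"claw": 66},{"linear": [0.003,0,-0.001],"rot": [0,0,0],"claw": 66},{"linear": [0.003,0,-0.001],"rot": [0,0,0],"claw": 66},{"linear": [0.003,0,-0.001],"rot": [0,0,0],"claw": 66}]}}

```text
clock: 8.18
tool_pos: [0.5897, 0.1898, 0.2362]
orientation: [0.054, 0.762, 0.643, -0.065]
wrist_force: [0.2, -0.1, 0.0]
grip_width: 0.0663
grasp_force: 0.0
```

```bash
python3 q.py
```

```text
[-0.64  0.77  0.31  1.71 -0.1   0.78 -0.5 ] [ 0.19529854 -0.08821809  0.02515008]
tcp [0.5902 0.1915 0.3704] lin [0.0021 0.0069 0.5367] rot [-0.0002 -0.0006 -0.0013]
tcp [0.5902 0.1915 0.2604] lin [0.0021 0.0069 0.0967] rot [-0.0002 -0.0006 -0.0013]
tcp [0.5902 0.1915 0.2374] lin [0.0021 0.0069 0.0047] rot [-0.0002 -0.0006 -0.0013]
top 719 mid [0.5858 0.1629 0.0871] d [0.1826 0.9832 0.008 ] pitch 0.46 yaw 79.48 len 0.1674 rms 0.002
scene 1294 mid [0.5871 0.1634 0.0866] d [0.169  0.9856 0.0084] pitch 0.48 yaw 80.27 len 0.1683 rms 0.0021
```

Run:
```python
from h import *
Rn=rot(readout.observe()["orientation"]);print("retreat .12:",(-.12/.25*Rn[:,2]).round(4))
Rg=Rt([0,0,-1],SX)
to([.6128,.3183,.235],Rg);to([.6128,.3183,.157],Rg)
```

```text
retreat .12: [0.0146 0.0797 0.4731]
tcp [0.6128 0.3183 0.39  ] lin [0.0925 0.5142 0.6153] rot [ 0.0531 -0.0099 -0.0023]
tcp [0.6128 0.3183 0.312 ] lin [0.0925 0.5142 0.3033] rot [ 0.0531 -0.0099 -0.0023]
```

{"op": "move_arm", "data": {"increments": [{"linear": [0.004,0.02,0.12],"rot": [0,0,0],"claw": 66},{"linear": [0.008,0.043,0.26],"rot": [0,0,0],"claw": 66},{"linear": [0.0125,0.068,0.4],"rot": [0,0,0],"claw": 66},{"linear": [0.03,0.14,0.53],"rot": [0.02,-0.004,0],"claw": 66},{"linear": [0.06,0.28,0.615],"rot": [0.0531,-0.0099,-0.0023],"claw": 66},{"linear": [0.08,0.42,0.615],"rot": [0.0531,-0.0099,-0.0023],"claw": 60},{"linear": [0.0925,0.5142,0.615],"rot": [0.0531,-0.0099,-0.0023],"claw": 60},{"linear": [0.0925,0.5142,0.615],"rot": [0.0531,-0.0099,-0.0023],"claw": 60},{"linear": [0.0925,0.5142,0.615],"rot": [0.0531,-0.0099,-0.0023],"claw": 60},{"linear": [0.0925,0.5142,0.615],"rot": [0.0531,-0.0099,-0.0023],"claw": 60}]}}

```text
clock: 9.12
tool_pos: [0.6129, 0.3177, 0.3897]
orientation: [0.0, 0.767, 0.642, -0.0]
wrist_force: [-0.5, -0.9, 0.0]
grip_width: 0.0598
grasp_force: 0.0
```

Run:
```python
from h import *
s=readout.observe();print(s["joint_positions"].round(2))
Rg=Rt([0,0,-1],SX)
to([.6128,.3183,.235],Rg);to([.6128,.3183,.157],Rg)
c=imaging.read_camera("wrist");cv2.imwrite("pics/w2.png",c["frame"][:,:,::-1])
P=cloud(c).reshape(-1,3)
def rect(z0,z1,cx,cy,r,l):
    q=P[(P[:,2]>z0)&(P[:,2]<z1)&(np.hypot(P[:,0]-cx,P[:,1]-cy)<r)]
    if len(q)>9:
        k=cv2.minAreaRect((q[:,:2]*1000).astype(np.float32));print(l,len(q),np.round(k[0],1),np.round(k[1],1),round(k[2],1),np.median(q[:,2]).round(4))
rect(.172,.19,.613,.318,.04,"handle");rect(.11,.12,.613,.318,.06,"tailtop");rect(.085,.095,.516,.26,.06,"fork");rect(.115,.125,.56,.03,.06,"head")
import pl
```

```text
[-0.73  0.66  0.28  1.43 -0.2   1.07 -0.59]
tcp [0.6128 0.3183 0.39  ] lin [-0.0003  0.0025  0.0012] rot [ 0.0002 -0.      0.0001]
tcp [0.6128 0.3183 0.312 ] lin [-3.000e-04  2.500e-03 -3.108e-01] rot [ 0.0002 -0.      0.0001]
handle 2128 [612.8 319.7] [23.4 23.8] 80.2 0.1806
tailtop 5034 [612.9 319.5] [49.4 66.1] 79.9 0.1158
fork 2853 [516. 261.] [64.8 50.6] 79.8 0.0908
```

View pics/w2.png

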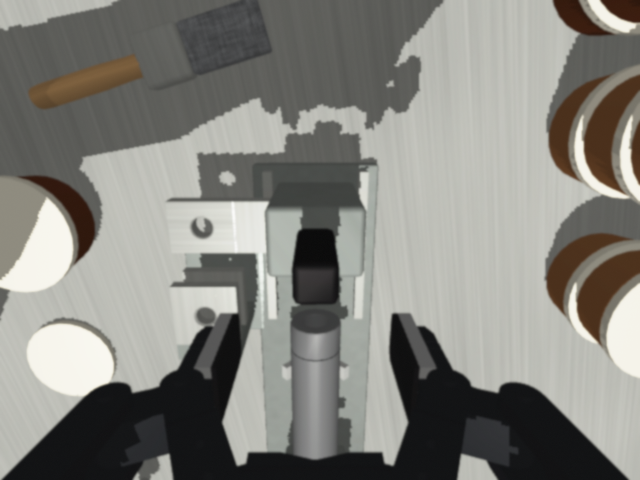

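Wrist view: the handle is at (316,265), centred between the fingers, and the roller lies in line below it. The lug hole is at (202,227) and the fork hole at (205,316).

{"op": "move_arm", "data": {"increments": [{"linear": [0,0.005,-0.1],"rot": [0,0,0],"claw": 60},{"linear": [0,0.005,-0.2],"rot": [0,0,0],"claw": 60},{"linear": [0,0.005,-0.28],"rot": [0,0,0],"claw": 60},{"linear": [0,0.005,-0.311],"rot": [0,0,0],"claw": 50},{"linear": [0,0.005,-0.311],"rot": [0,0,0],"claw": 40},{"linear": [0,0.005,-0.311],"rot": [0,0,0],"claw": 15},{"linear": [0,0.005,-0.311],"rot": [0,0,0],"claw": 15},{"linear": [0,0.005,-0.311],"rot": [0,0,0],"claw": 15},{"linear": [0,0.005,-0.311],"rot": [0,0,0],"claw": 15},{"linear": [0,0.005,-0.311],"rot": [0,0,0],"claw": 15},{"linear": [0,0.005,-0.311],"rot": [0,0,0],"claw": 15}], "force": 60}}

```text
clock: 10.08
tool_pos: [0.6132, 0.3193, 0.3136]
orientation: [0.0, 0.767, 0.642, 0.001]
wrist_force: [-1.6, -3.3, 8.6]
grip_width: 0.0236
grasp_force: 62.0
```

{"op": "move_arm", "data": {"increments": [{"linear": [-0.0021,-0.0118,0],"rot": [0,0,0],"claw": 15},{"linear": [-0.0049,-0.0276,0],"rot": [0,0,0],"claw": 15},{"linear": [-0.0077,-0.0433,0],"rot": [0,0,0],"claw": 15},{"linear": [-0.0105,-0.0591,0],"rot": [0,0,0],"claw": 15},{"linear": [-0.0133,-0.0748,0],"rot": [0,0,0],"claw": 15},{"linear": [-0.0161,-0.0906,0],"rot": [0,0,0],"claw": 15},{"linear": [-0.0189,-0.1063,0],"rot": [0,0,0],"claw": 15},{"linear": [-0.0217,-0.1221,0],"rot": [0,0,0],"claw": 15},{"linear": [-0.0246,-0.1378,0],"rot": [0,0,0],"claw": 15},{"linear": [-0.0274,-0.1536,0],"rot": [0,0,0],"claw": 15},{"linear": [-0.0302,-0.1693,0],"rot": [0,0,0],"claw": 15},{"linear": [-0.033,-0.1851,0],"rot": [0,0,0],"claw": 15},{"linear": [-0.0351,-0.1969,0],"rot": [0,0,0],"claw": 15},{"linear": [-0.0351,-0.1969,0],"rot": [0,0,0],"claw": 15},{"linear": [-0.0351,-0.1969,0],"rot": [0,0,0],"claw": 15}]}}

```text
clock: 11.33
tool_pos: [0.6044, 0.2704, 0.3136]
orientation: [0.0, 0.767, 0.642, 0.001]
wrist_force: [-0.4, 0.5, 7.4]
grip_width: 0.0235
grasp_force: 62.3
```

```bash
cat > q2.py <<'E'
from w import *
s=readout.observe();print(s["tool_pos"],s["wrist_force"],s["grip_width"])
m=np.array([.5806,.1392,.089])
for n in("top","scene"): fit(n,m+.01*SY,SY,f"pics/{n}_t{s['clock']:.1f}.png")
E
python3 q2.py
```

```text
[0.60443167 0.27037624 0.31355842] [-0.3642337   0.45558999  7.41861096] 0.023513949777075896
top 1311 mid [0.5838 0.1549 0.0865] d [0.1764 0.9843 0.0016] pitch 0.09 yaw 79.84 len 0.1688 rms 0.0019
scene 1004 mid [0.5835 0.1469 0.0873] d [0.1717 0.9851 0.0109] pitch 0.62 yaw 80.11 len 0.1542 rms 0.0017
```

{"op": "move_arm", "data": {"increments": [{"linear": [-0.0011,-0.006,0],"rot": [0,0,0],"claw": 15},{"linear": [-0.0021,-0.0118,0],"rot": [0,0,0],"claw": 15},{"linear": [-0.0032,-0.0177,0],"rot": [0,0,0],"claw": 15},{"linear": [-0.0042,-0.0236,0],"rot": [0,0,0],"claw": 15},{"linear": [-0.0053,-0.0295,0],"rot": [0,0,0],"claw": 15},{"linear": [-0.0063,-0.0354,0],"rot": [0,0,0],"claw": 15},{"linear": [-0.0074,-0.0413,0],"rot": [0,0,0],"claw": 15},{"linear": [-0.0084,-0.0473,0],"rot": [0,0,0],"claw": 15},{"linear": [-0.0095,-0.0532,0],"rot": [0,0,0],"claw": 15},{"linear": [-0.0105,-0.0591,0],"rot": [0,0,0],"claw": 15},{"linear": [-0.0116,-0.065,0],"rot": [0,0,0],"claw": 15},{"linear": [-0.0126,-0.0709,0],"rot": [0,0,0],"claw": 15},{"linear": [-0.0126,-0.0709,0],"rot": [0,0,0],"claw": 15}]}}

```text
clock: 12.52
tool_pos: [0.6013, 0.2533, 0.3135]
orientation: [-0.0, 0.766, 0.642, 0.002]
wrist_force: [1.8, 4.5, 7.7]
grip_width: 0.0237
grasp_force: 62.0
```

```bash
python3 q2.py
```

```text
[0.60132815 0.2532966  0.31354579] [1.84566546 4.46306688 7.67987053] 0.02368197293573142
top 1444 mid [0.5819 0.1438 0.0884] d [0.1757 0.9844 0.0048] pitch 0.27 yaw 79.88 len 0.1745 rms 0.0023
scene 843 mid [0.581  0.1318 0.0889] d [0.1703 0.9854 0.0056] pitch 0.32 yaw 80.2 len 0.1497 rms 0.0013
```

{"op": "move_arm", "data": {"increments": [{"linear": [-0.0007,-0.0039,0],"rot": [0,0,0],"claw": 15},{"linear": [-0.0014,-0.0079,0],"rot": [0,0,0],"claw": 15},{"linear": [-0.0021,-0.0118,0],"rot": [0,0,0],"claw": 15},{"linear": [-0.0025,-0.014,0],"rot": [0,0,0],"claw": 15},{"linear": [-0.0025,-0.014,0],"rot": [0,0,0],"claw": 15},{"linear": [-0.0025,-0.014,0],"rot": [0,0,0],"claw": 15}]}}

```text
clock: 13.12
tool_pos: [0.6009, 0.2517, 0.3136]
orientation: [-0.001, 0.766, 0.643, 0.003]
wrist_force: [8.5, 16.4, 1.2]
grip_width: 0.0235
grasp_force: 61.0
```

```bash
python3 q2.py
```

```text
[0.60086263 0.25171325 0.31359374] [ 8.51408382 16.35361725  1.23489444] 0.02347512443402713
top 1438 mid [0.5819 0.1434 0.0889] d [0.175  0.9845 0.0067] pitch 0.38 yaw 79.92 len 0.174 rms 0.0023
scene 828 mid [0.5808 0.1312 0.0893] d [0.1693 0.9856 0.0037] pitch 0.21 yaw 80.25 len 0.149 rms 0.0013
```

{"op": "move_arm", "data": {"increments": [{"linear": [0.003,-0.003,0],"rot": [0,0,0],"claw": 15},{"linear": [0.004,-0.007,0],"rot": [0,0,0],"claw": 15},{"linear": [0.004,-0.01,0],"rot": [0,0,0],"claw": 15},{"linear": [0.004,-0.01,0],"rot": [0,0,0],"claw": 15}]}}

```text
clock: 13.55
tool_pos: [0.6011, 0.2512, 0.3136]
orientation: [-0.002, 0.765, 0.643, 0.004]
wrist_force: [2.9, 27.0, 1.2]
grip_width: 0.0235
grasp_force: 61.2
```

```bash
python3 q2.py
```

```text
[0.6010877  0.25122953 0.31357848] [ 2.8864165  27.04267769  1.20556862] 0.023450828479598906
top 1449 mid [0.582  0.1435 0.0889] d [0.1761 0.9844 0.0059] pitch 0.34 yaw 79.86 len 0.1736 rms 0.0023
scene 816 mid [0.581  0.1313 0.0893] d [0.1723 0.985  0.0032] pitch 0.18 yaw 80.08 len 0.1494 rms 0.0013
```

{"op": "move_arm", "data": {"increments": [{"linear": [0,0.006,0],"rot": [0,0,0],"claw": 15},{"linear": [0,0.006,0],"rot": [0,0,0],"claw": 30},{"linear": [0,0.006,0],"rot": [0,0,0],"claw": 50},{"linear": [0,0.006,0],"rot": [0,0,0],"claw": 60},{"linear": [0,0.006,0],"rot": [0,0,0],"claw": 60},{"linear": [0,0.006,0.02],"rot": [0,0,0],"claw": 60},{"linear": [0,0.006,0.12],"rot": [0,0,0],"claw": 60},{"linear": [0,0.006,0.28],"rot": [0,0,0],"claw": 60},{"linear": [-0.2,0.006,0.4],"rot": [0,0,0],"claw": 60},{"linear": [-0.3,-0.1,0.4],"rot": [0,0,0],"claw": 60},{"linear": [-0.3,-0.2,0.4],"rot": [0,0,0],"claw": 60},{"linear": [-0.3,-0.2,0.4],"rot": [0,0,0],"claw": 60}]}}

```text
clock: 14.65
tool_pos: [0.525, 0.1919, 0.4141]
orientation: [0.0, 0.768, 0.641, 0.0]
wrist_force: [1.2, -0.4, -1.1]
grip_width: 0.0599
grasp_force: 0.0
```

```bash
python3 q2.py
cat > f.py <<'E'
from h import *
s=readout.observe();print(s["joint_positions"].round(2),s["tool_pos"].round(4),s["clock"])
c=imaging.read_camera("wrist");cv2.imwrite("pics/w_%.1f.png"%s["clock"],c["frame"][:,:,::-1])
P=cloud(c).reshape(-1,3)
def rect(z0,z1,cx,cy,r,l):
    q=P[(P[:,2]>z0)&(P[:,2]<z1)&(np.hypot(P[:,0]-cx,P[:,1]-cy)<r)]
    if len(q)>9:
        k=cv2.minAreaRect((q[:,:2]*1000).astype(np.float32));print(l,len(q),np.round(k[0],1),np.round(k[1],1),round(k[2],1),np.median(q[:,2]).round(4))
rect(.172,.19,.601,.25,.04,"handle");rect(.11,.12,.601,.25,.045,"tailtop");rect(.085,.095,.516,.26,.05,"fork");rect(.115,.125,.56,.03,.06,"head")
E
python3 f.py; ls pics|tail -1
```

```text
[0.52498976 0.19188857 0.41409649] [ 1.19545428 -0.37408773 -1.05205292] 0.05986024608905446
top 1261 mid [0.5817 0.1429 0.0887] d [ 1.723e-01  9.851e-01 -3.000e-04] pitch -0.02 yaw 80.08 len 0.1728 rms 0.0019
scene 1501 mid [0.5826 0.14   0.0891] d [1.760e-01 9.844e-01 6.000e-04] pitch 0.03 yaw 79.86 len 0.1668 rms 0.0015
[-0.68  0.43  0.3   1.77 -0.15  0.96 -0.5 ] [0.5263 0.1956 0.4132] 14.75
handle 2304 [600.8 252. ] [23.9 24.6] 79.6 0.1807
tailtop 4863 [599.  241.3] [71.6 66.4] 79.7 0.1158
fork 6020 [515.9 260.3] [64.1 49.8] 79.9 0.091
head 2399 [551.6  33.1] [46.3 46.8] 79.3 0.1208
w_14.8.png
```

```bash
cat >> f.py <<'E'
np.savez("w.npz",**{k:np.array(v) for k,v in c.items()})
K=np.array(c["camera_matrix"]);Rc=rot(c["attitude"])
def proj(p):
    q=K@(Rc.T@(np.array(p)-c["eye"]));return q[:2]/q[2]
def unproj(u,z):
    d=Rc@np.linalg.inv(K)@np.array([u[0],u[1],1]);return c["eye"]+d*(z-c["eye"][2])/d[2]
E
python3 - <<'E'
from f import *
u=proj([.5135,.262,.09]).astype(int);print(u)
i=c["frame"][max(u[1]-60,0):u[1]+60,max(0,u[0]-80):u[0]+80,::-1];print(max(u[1]-60,0),max(0,u[0]-80));cv2.imwrite("pics/c2.png",cv2.resize(i,None,fx=5,fy=5,interpolation=cv2.INTER_CUBIC))
t=imaging.read_camera("top");P=cloud(t).reshape(-1,3)
for l,a in dict(h=(.172,.19,.601,.25,.04),head=(.115,.125,.5617,.031,.06),fork=(.085,.095,.516,.26,.05),stem=(.105,.12,.432,-.0556,.03)).items(): rect(*a,"top "+l)
E
```

```text
[-0.68  0.43  0.3   1.77 -0.15  0.96 -0.5 ] [0.5264 0.1965 0.4128] 14.8
handle 2297 [600.9 252.3] [23.3 24.6] 79.6 0.1806
tailtop 4791 [599.  241.3] [71.  66.2] 79.7 0.1158
fork 5933 [515.7 260.2] [63.5 49.6] 79.9 0.091
head 2408 [551.5  33.2] [45.3 46.6] 79.5 0.1208
[281 142]
82 201
top h 2297 [600.9 252.3] [23.3 24.6] 79.6 0.1806
top head 2408 [551.5  33.2] [45.3 46.6] 79.5 0.1208
top fork 5933 [515.7 260.2] [63.5 49.6] 79.9 0.091
```

View pics/c2.png

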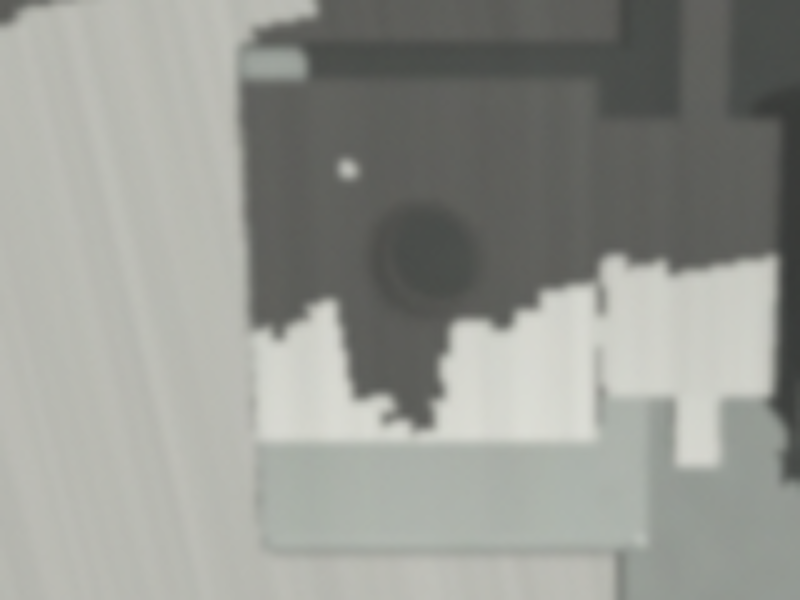

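Run:
```python
from f import *
u=[286.4,133.6]
for z in(.0900,.0908): print("forkhole",unproj(u,z).round(4))
Rg=Rt([0,0,-1],SX)
to([.4323,-.0555,.20],Rg);to([.4323,-.0555,.098],Rg)
g=cv2.cvtColor(c["frame"],cv2.COLOR_RGB2GRAY)[115:152,268:305].astype(int);print(g[::3,::3])
```

```text
[-0.68  0.43  0.3   1.77 -0.15  0.96 -0.5 ] [0.5265 0.1971 0.4121] 14.9
handle 2338 [600.8 252.1] [23.9 24.4] 79.7 0.1806
tailtop 4845 [599.1 241.5] [71.7 66.4] 79.6 0.1158
fork 6047 [516.  260.2] [64.1 50.1] 79.9 0.091
head 2402 [551.3  33.2] [45.6 46.1] 79.6 0.1208
forkhole [0.5182 0.268  0.09  ]
forkhole [0.5183 0.2681 0.0908]
tcp [ 0.4323 -0.0555  0.355 ] lin [-0.3768 -1.0107 -0.2278] rot [-0.     -0.0001 -0.0002]
tcp [ 0.4323 -0.0555  0.253 ] lin [-0.3768 -1.0107 -0.6358] rot [-0.     -0.0001 -0.0002]
[[119 177  97  93  94  95  96  95  96  94  93  95  96]
 [112 125  94  93  94  94  95  95  96  94  94  94  95]
 [ 97  95  95  94  94  92  94  94  95  95  93  94  95]
 [ 96  95  94  91  86  81  81  84  91  94  93  94  95]
 [ 96  95  95  83  80  77  77  77  80  89  93  93  95]
 [ 95  95  90  79  77  77  75  76  77  83  92  94  95]
 [ 96  94  89  78  77  75  77  77  78  80  89  94  95]
 [ 96  94  90  78  79  75  76  78  78  81  90  94  95]
 [ 96  94  91  80  82  77  76  77  77  82  91  94  94]
 [111  94  94  86  80  83  82  81  84  90  92  93  94]
 [181  96  94  90  88  84  83  86  95 106 127 141 178]
 [196  96  94  91  93  92  93  97 196 205 206 209 212]
 [205 106  94  91  92  91  95 153 208 211 208 210 213]]
```

{"op": "move_arm", "data": {"increments": [{"linear": [-0.06,-0.15,0],"rot": [0,0,0],"claw": 50},{"linear": [-0.12,-0.31,0],"rot": [0,0,0],"claw": 50},{"linear": [-0.18,-0.47,-0.05],"rot": [0,0,0],"claw": 50},{"linear": [-0.24,-0.63,-0.1],"rot": [0,0,0],"claw": 50},{"linear": [-0.3,-0.79,-0.15],"rot": [0,0,0],"claw": 50},{"linear": [-0.35,-0.92,-0.2],"rot": [0,0,0],"claw": 50},{"linear": [-0.3768,-1.0,-0.2278],"rot": [0,0,0],"claw": 50},{"linear": [-0.3768,-1.0,-0.2278],"rot": [0,0,0],"claw": 50},{"linear": [-0.3768,-1.0,-0.2278],"rot": [0,0,0],"claw": 50},{"linear": [-0.3768,-1.0,-0.2278],"rot": [0,0,0],"claw": 50},{"linear": [-0.3768,-1.0,-0.2278],"rot": [0,0,0],"claw": 50}]}}

```text
clock: 15.87
tool_pos: [0.4327, -0.0524, 0.3554]
orientation: [0.0, 0.766, 0.643, 0.0]
wrist_force: [0.0, -0.0, 0.6]
grip_width: 0.0502
grasp_force: 0.0
```

Run:
```python
from f import *
rect(.107,.12,.432,-.0556,.03,"stem");rect(.062,.068,.432,-.0556,.05,"block");rect(.069,.077,.432,-.0556,.025,"phead")
Rg=Rt([0,0,-1],SX)
to([.4323,-.0555,.20],Rg);to([.4323,-.0555,.098],Rg)
t=imaging.read_camera("top");P[:]=0;P=cloud(t).reshape(-1,3);import f;f.P=P
rect(.172,.19,.601,.25,.04,"top handle");rect(.115,.125,.5617,.031,.04,"top head");rect(.085,.095,.516,.26,.05,"top fork")
s=readout.observe()
```

```text
[-0.31  0.31  0.36  2.14 -0.17  0.71 -0.01] [ 0.4327 -0.0524  0.3554] 15.8667
head 13921 [560.9  30.5] [44.3 66.2] 79.9 0.121
stem 592 [432.3 -55.8] [15.4 15.1] 40.9 0.1137
block 6740 [432.2 -56.4] [65.3 65.8] 17.8 0.066
phead 580 [432.6 -54.1] [21.9 25.3] 80.2 0.0739
tcp [ 0.4323 -0.0555  0.355 ] lin [-0.0014 -0.0124 -0.0015] rot [-0.0001  0.0001 -0.0006]
tcp [ 0.4323 -0.0555  0.253 ] lin [-0.0014 -0.0124 -0.4095] rot [-0.0001  0.0001 -0.0006]
top handle 151 [601.1 252. ] [23.5 24.3] 78.8 0.1789
top head 453 [563.1  36.3] [36.5 67.2] 75.9 0.1195
top fork 673 [516.3 260.6] [65.9 50.4] 79.8 0.0896
```

{"op": "move_arm", "data": {"increments": [{"linear": [-0.0014,-0.013,-0.1],"rot": [0,0,0],"claw": 50},{"linear": [-0.0014,-0.013,-0.22],"rot": [0,0,0],"claw": 50},{"linear": [-0.0014,-0.013,-0.32],"rot": [0,0,0],"claw": 50},{"linear": [-0.0014,-0.013,-0.38],"rot": [0,0,0],"claw": 50},{"linear": [-0.0014,-0.013,-0.408],"rot": [0,0,0],"claw": 40},{"linear": [-0.0014,-0.013,-0.408],"rot": [0,0,0],"claw": 30},{"linear": [-0.0014,-0.013,-0.408],"rot": [0,0,0],"claw": 8},{"linear": [-0.0014,-0.013,-0.408],"rot": [0,0,0],"claw": 8},{"linear": [-0.0014,-0.013,-0.408],"rot": [0,0,0],"claw": 8},{"linear": [-0.0014,-0.013,-0.408],"rot": [0,0,0],"claw": 8},{"linear": [-0.0014,-0.013,-0.408],"rot": [0,0,0],"claw": 8}], "force": 50}}

```text
clock: 16.88
tool_pos: [0.432, -0.0566, 0.2539]
orientation: [0.0, 0.767, 0.642, 0.001]
wrist_force: [-1.1, -0.0, 9.8]
grip_width: 0.0145
grasp_force: 49.5
```

{"op": "move_arm", "data": {"increments": [{"linear": [0,0,0.04],"rot": [0,0,0],"claw": 8},{"linear": [0,0,0.12],"rot": [0,0,0],"claw": 8},{"linear": [0,0,0.22],"rot": [0,0,0],"claw": 8},{"linear": [0,0,0.33],"rot": [0,0,0],"claw": 8},{"linear": [0,0,0.42],"rot": [0,0,0],"claw": 8},{"linear": [0,0,0.45],"rot": [0,0,0],"claw": 8},{"linear": [0,0,0.45],"rot": [0,0,0],"claw": 8}]}}

```text
clock: 17.47
tool_pos: [0.432, -0.0566, 0.3673]
orientation: [0.001, 0.767, 0.642, 0.002]
wrist_force: [0.4, -0.1, -0.7]
grip_width: 0.0145
grasp_force: 48.9
```

Run:
```python
from h import *
s=readout.observe();p=s["tool_pos"];Rn=rot(s["orientation"]);print(p,s["joint_positions"].round(2),s["wrist_force"],s["grip_width"])
c=imaging.read_camera("wrist");cv2.imwrite("pics/w_pin.png",c["frame"][:,:,::-1])
P=(cloud(c).reshape(-1,3)-p)@Rn
m=(np.hypot(P[:,0],P[:,1])<.025)&(P[:,2]>.1)&(P[:,2]<.28)&(c["range_z"].ravel()>0)
q=P[m]
for z in np.arange(.10,.27,.01):
    k=q[(q[:,2]>=z)&(q[:,2]<z+.01)]
    if len(k): print(z.round(3),len(k),k.mean(0).round(4),k[:,:2].min(0).round(4),k[:,:2].max(0).round(4))
for n in("top","scene"):
    c=imaging.read_camera(n);P=cloud(c).reshape(-1,3);m=(np.hypot(P[:,0]-p[0],P[:,1]-p[1])<.025)&(P[:,2]<p[2]-.15)&(P[:,2]>.11)
    q=P[m];print(n,len(q))
    for z in np.arange(.12,.22,.01):
        k=q[(q[:,2]>=z)&(q[:,2]<z+.01)]
        if len(k)>3: print(" ",z.round(3),len(k),k.mean(0).round(4))
print(c["eye"])
```

```text
[ 0.4320111  -0.05662554  0.36730207] [-0.32  0.29  0.38  2.13 -0.16  0.74 -0.01] [ 0.38817461 -0.07472655 -0.7296184 ] 0.014491204734644674
0.1 2236 [0.0161 0.0002 0.1038] [ 0.0023 -0.0192] [0.0183 0.0194]
0.11 1831 [0.0107 0.0006 0.1165] [-0.0114 -0.024 ] [0.0144 0.025 ]
0.12 2672 [0.0091 0.0003 0.1249] [-0.0117 -0.0241] [0.0147 0.0241]
0.13 2304 [ 0.0044 -0.0005  0.1362] [-0.0114 -0.0238] [0.0133 0.0242]
0.14 2650 [ 0.006  -0.0005  0.1438] [-0.0112 -0.0216] [0.0121 0.0205]
0.15 1650 [ 0.0081 -0.0006  0.1548] [ 0.0024 -0.0215] [0.0119 0.0204]
0.16 1135 [ 0.0082 -0.0006  0.1643] [ 0.0024 -0.0212] [0.0119 0.0203]
0.17 705 [ 0.0078 -0.0005  0.177 ] [ 0.0012 -0.0119] [0.0134 0.0112]
0.18 688 [ 0.0097 -0.0005  0.1825] [ 0.0008 -0.0131] [0.0136 0.0119]
0.2 88 [ 0.0053 -0.0004  0.2071] [ 0.0027 -0.0058] [0.0065 0.0047]
0.21 173 [ 0.0048 -0.0005  0.2149] [ 0.0005 -0.006 ] [0.0066 0.0055]
0.22 146 [ 0.0048 -0.0004  0.225 ] [-0.     -0.0063] [0.0065 0.0055]
0.23 117 [ 0.0047 -0.0004  0.2344] [ 0.     -0.0064] [0.0064 0.0054]
top 0
scene 377
  0.12 10 [ 0.4356 -0.0543  0.1267]
  0.13 22 [ 0.4357 -0.0541  0.1355]
  0.14 16 [ 0.4352 -0.0533  0.145 ]
  0.15 25 [ 0.4351 -0.0538  0.1545]
  0.16 17 [ 0.4357 -0.0541  0.1636]
  0.17 18 [ 0.4363 -0.0485  0.1779]
  0.18 74 [ 0.4358 -0.0507  0.1843]
  0.19 44 [ 0.434  -0.05    0.1965]
  0.2 86 [ 0.436  -0.0511  0.2049]
  0.21 65 [ 0.4358 -0.0511  0.2132]
[0.8213031  0.50800228 0.92057403]
```

View pics/w_pin.png

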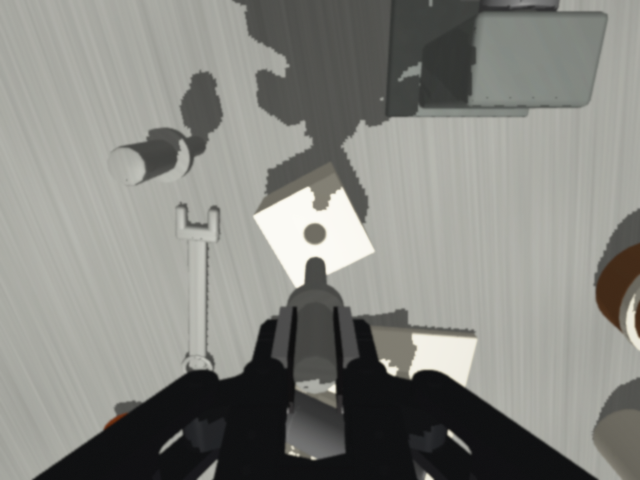

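The pin hangs upright in the pads: head at (315,300), foot at (315,262), empty block hole at (315,233). Its axis is within 0.5 mm of the tool axis.

{"op": "move_arm", "data": {"increments": [{"linear": [0.03,0.12,0.04],"rot": [0,0,0],"claw": 8},{"linear": [0.07,0.28,0.06],"rot": [0,0,0],"claw": 8},{"linear": [0.11,0.43,0.06],"rot": [0,0,0],"claw": 8},{"linear": [0.15,0.58,0.06],"rot": [0,0,0],"claw": 8},{"linear": [0.2,0.74,0.06],"rot": [0,0,0],"claw": 8},{"linear": [0.25,0.88,0.06],"rot": [0,0,0],"claw": 8},{"linear": [0.27,1.0,0.06],"rot": [0,0,0],"claw": 8},{"linear": [0.27,1.0,0.06],"rot": [0,0,0],"claw": 8}]}}

```text
clock: 18.28
tool_pos: [0.4993, 0.1994, 0.3786]
orientation: [-0.001, 0.765, 0.645, -0.0]
wrist_force: [-1.4, 0.3, -1.1]
grip_width: 0.0147
grasp_force: 48.9
```

Run:
```python
from h import *
Rg=Rt([0,0,-1],SX)
print(readout.observe()["tool_pos"]);to([.5183,.2673,.37],Rg,0)
```

```text
[0.49925455 0.19942638 0.37858782]
tcp [0.5183 0.2673 0.37  ] lin [ 0.0762  0.2715 -0.0344] rot [-0.0003 -0.0006 -0.002 ]
```

{"op": "move_arm", "data": {"increments": [{"linear": [0.04,0.14,0],"rot": [0,0,0],"claw": 8},{"linear": [0.07,0.26,-0.02],"rot": [0,0,0],"claw": 8},{"linear": [0.0762,0.2815,-0.03],"rot": [0,0,-0.001],"claw": 8},{"linear": [0.0762,0.2815,-0.03],"rot": [0,0,-0.001],"claw": 8},{"linear": [0.0762,0.2815,-0.03],"rot": [0,0,-0.001],"claw": 8},{"linear": [0.0762,0.2815,-0.03],"rot": [0,0,-0.001],"claw": 8},{"linear": [0.0762,0.2815,-0.03],"rot": [0,0,-0.001],"claw": 8},{"linear": [0.0762,0.2815,-0.03],"rot": [0,0,-0.001],"claw": 8}]}}

```text
clock: 18.95
tool_pos: [0.5184, 0.2628, 0.3734]
orientation: [-0.0, 0.768, 0.64, 0.0]
wrist_force: [-0.9, 0.5, -0.3]
grip_width: 0.0147
grasp_force: 48.9
```

```bash
cat > v.py <<'E'
from h import *
Rg=Rt([0,0,-1],SX)
c=imaging.read_camera("wrist");s=readout.observe();p=s["tool_pos"];Rn=rot(s["orientation"])
print(p.round(4),s["wrist_force"].round(1),"tilt",Rn[:2,2].round(4),s["clock"])
to([.5183,.2673,.37],Rg,0)
K=np.array(c["camera_matrix"]);Rc=rot(c["attitude"])
def proj(w):
    q=K@(Rc.T@(np.array(w)-c["eye"]));return q[:2]/q[2]
def unproj(u,z):
    d=Rc@np.linalg.inv(K)@np.array([u[0],u[1],1]);return c["eye"]+d*(z-c["eye"][2])/d[2]
P=(cloud(c).reshape(-1,3)-p)@Rn
q=P[(np.hypot(P[:,0],P[:,1])<.012)&(P[:,2]>.205)&(P[:,2]<.24)]
print("shank",len(q),q[:,:2].min(0).round(4),q[:,:2].max(0).round(4))
print("pin axis world",(p+Rn@np.array([.0005,-.0005,.24])).round(4))
u=proj([.518,.268,.09]);print("hole px",u)
x0,y0=int(u[0])-70,max(int(u[1])-50,0)
cv2.imwrite("pics/v_%.1f.png"%s["clock"],cv2.resize(c["frame"][y0:y0+110,x0:x0+140,::-1],None,fx=5,fy=5,interpolation=cv2.INTER_CUBIC));print(x0,y0,"pics/v_%.1f.png"%s["clock"])
# plate outline via cloud
W=cloud(c).reshape(-1,3);m=W[(W[:,2]>.087)&(W[:,2]<.094)&(np.hypot(W[:,0]-.517,W[:,1]-.262)<.05)]
k=cv2.minAreaRect((m[:,:2]*1000).astype(np.float32));print(k,len(m))
E
python3 v.py
```

```text
[0.5184 0.263  0.3735] [ 0.1 -0.4 -1.2] tilt [0.0003 0.0003] 19.0
tcp [0.5183 0.2673 0.37  ] lin [-0.0002  0.0172 -0.0139] rot [-0.0001  0.0001  0.0013]
shank 511 [ 0.     -0.0063] [0.0065 0.0056]
pin axis world [0.518  0.2636 0.1335]
hole px [313.30607316 233.9380129 ]
243 183 pics/v_19.0.png
((515.9822387695312, 260.2923583984375), (64.68257904052734, 50.11779022216797), 79.85208892822266) 5584
```

View pics/v_19.0.png

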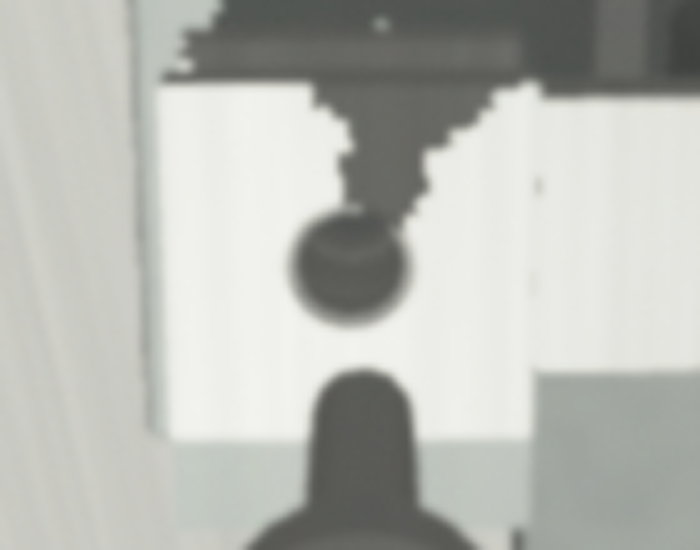

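The fork hole is at crop (351,267), i.e. pixel (313.2,236.4). The pin foot sits just below it at crop (362,380).

Run:
```python
from v import *
for z in(.090,.0908):print(unproj([313.2,236.4],z).round(4))
# sub-pixel ellipse check
g=cv2.cvtColor(c["frame"],cv2.COLOR_RGB2GRAY)[222:252,296:330];_,b=cv2.threshold(g,150,255,cv2.THRESH_BINARY_INV)
b[:2+1]=b[:3]
cs,_=cv2.findContours(b,cv2.RETR_EXTERNAL,cv2.CHAIN_APPROX_NONE);k=max(cs,key=len);pts=k[:,0,:];pts=pts[pts[:,1]>6]
print(cv2.minAreaRect(pts),pts.min(0)+[296,222],pts.max(0)+[296,222])
```

```text
[0.5183 0.2632 0.3735] [-0.6 -0.3 -0.5] tilt [0.0003 0.0004] 19.05
tcp [0.5183 0.2673 0.37  ] lin [-0.0002  0.0165 -0.0139] rot [-0.0001  0.0001  0.0012]
shank 511 [-0.0001 -0.0064] [0.0066 0.0056]
pin axis world [0.518  0.2638 0.1335]
hole px [313.34471681 234.23550212]
243 184 pics/v_19.1.png
((515.90869140625, 260.35784912109375), (64.7347412109375, 50.20130157470703), 79.59603881835938) 5541
[0.5176 0.2665 0.09  ]
[0.5177 0.2668 0.0908]
((16.5, 15.5), (17.0, 21.0), 90.0) [302 229] [323 246]
```

{"op": "move_arm", "data": {"increments": [{"linear": [-0.001,0.014,-0.03],"rot": [0,0,0.001],"claw": 8},{"linear": [-0.001,0.014,-0.08],"rot": [0,0,0.001],"claw": 8},{"linear": [-0.001,0.014,-0.12],"rot": [0,0,0.001],"claw": 8},{"linear": [-0.001,0.014,-0.135],"rot": [0,0,0.001],"claw": 8},{"linear": [-0.001,0.014,-0.135],"rot": [0,0,0.001],"claw": 8},{"linear": [-0.001,0.014,-0.135],"rot": [0,0,0.001],"claw": 8}]}}

```text
clock: 19.55
tool_pos: [0.5181, 0.2671, 0.3394]
orientation: [0.0, 0.767, 0.642, -0.0]
wrist_force: [-0.2, -0.2, -0.5]
grip_width: 0.0144
grasp_force: 48.9
```

```bash
python3 v.py
```

```text
[0.5182 0.2672 0.3397] [ 0.8 -0.5 -0.3] tilt [0.0003 0.0002] 19.6
tcp [0.5183 0.2673 0.37  ] lin [0.0005 0.0004 0.1211] rot [-0.0001  0.0001  0.    ]
shank 513 [-0.0002 -0.0065] [0.0065 0.0054]
pin axis world [0.5179 0.2678 0.0997]
hole px [315.00627043 257.50189403]
245 207 pics/v_19.6.png
((516.0286254882812, 260.6862487792969), (64.26311492919922, 50.10918426513672), 79.791015625) 5635
```

{"op": "move_arm", "data": {"increments": [{"linear": [0,0,-0.01],"rot": [0,0,0],"claw": 8},{"linear": [0,0,-0.02],"rot": [0,0,0],"claw": 8},{"linear": [0,0,-0.03],"rot": [0,0,0],"claw": 8},{"linear": [0,0,-0.04],"rot": [0,0,0],"claw": 8},{"linear": [0,0,-0.05],"rot": [0,0,0],"claw": 8},{"linear": [0,0,-0.05],"rot": [0,0,0],"claw": 8}]}}

```text
clock: 20.1
tool_pos: [0.5179, 0.2672, 0.3265]
orientation: [-0.0, 0.767, 0.642, -0.0]
wrist_force: [1.0, -0.5, -0.7]
grip_width: 0.0148
grasp_force: 48.9
```

{"op": "move_arm", "data": {"increments": [{"linear": [0,0,-0.012],"rot": [0,0,0],"claw": 8},{"linear": [0,0,-0.024],"rot": [0,0,0],"claw": 8},{"linear": [0,0,-0.036],"rot": [0,0,0],"claw": 8},{"linear": [0,0,-0.048],"rot": [0,0,0],"claw": 8},{"linear": [0,0,-0.06],"rot": [0,0,0],"claw": 8},{"linear": [0,0,-0.06],"rot": [0,0,0],"claw": 8}]}}

```text
clock: 20.6
tool_pos: [0.5179, 0.2671, 0.3113]
orientation: [-0.0, 0.767, 0.642, -0.0]
wrist_force: [0.5, 0.0, -0.7]
grip_width: 0.0148
grasp_force: 48.9
```

{"op": "move_arm", "data": {"increments": [{"linear": [0,0,-0.015],"rot": [0,0,0],"claw": 8},{"linear": [0,0,-0.03],"rot": [0,0,0],"claw": 8},{"linear": [0,0,-0.045],"rot": [0,0,0],"claw": 8},{"linear": [0,0,-0.06],"rot": [0,0,0],"claw": 8},{"linear": [0,0,-0.075],"rot": [0,0,0],"claw": 8},{"linear": [0,0,-0.09],"rot": [0,0,0],"claw": 8},{"linear": [0,0,-0.105],"rot": [0,0,0],"claw": 8},{"linear": [0,0,-0.115],"rot": [0,0,0],"claw": 8},{"linear": [0,0,-0.12],"rot": [0,0,0],"claw": 8},{"linear": [0,0,-0.12],"rot": [0,0,0],"claw": 8}]}}

```text
clock: 21.43
tool_pos: [0.518, 0.2672, 0.2817]
orientation: [-0.0, 0.767, 0.642, -0.0]
wrist_force: [0.9, 0.6, -1.6]
grip_width: 0.0146
grasp_force: 48.9
```

{"op": "move_arm", "data": {"increments": [{"linear": [0,0,-0.004],"rot": [0,0,0],"claw": 8},{"linear": [0,0,-0.008],"rot": [0,0,0],"claw": 8},{"linear": [0,0,-0.012],"rot": [0,0,0],"claw": 8},{"linear": [0,0,-0.012],"rot": [0,0,0],"claw": 8}]}}

```text
clock: 21.77
tool_pos: [0.5181, 0.2672, 0.279]
orientation: [-0.0, 0.767, 0.642, 0.0]
wrist_force: [0.2, 0.2, -1.3]
grip_width: 0.0146
grasp_force: 49.1
```

{"op": "move_arm", "data": {"increments": [{"linear": [0,0,-0.003],"rot": [0,0,0],"claw": 8},{"linear": [0,0,-0.006],"rot": [0,0,0],"claw": 8},{"linear": [0,0,-0.006],"rot": [0,0,0],"claw": 8}]}}

```text
clock: 22.02
tool_pos: [0.5182, 0.2672, 0.2788]
orientation: [-0.0, 0.767, 0.642, 0.001]
wrist_force: [-6.4, -2.7, 23.7]
grip_width: 0.0146
grasp_force: 52.0
```

Head seated. Release, retreat and check.

{"op": "move_arm", "data": {"increments": [{"linear": [0,0,0.005],"rot": [0,0,0],"claw": 8},{"linear": [0,0,0.005],"rot": [0,0,0],"claw": 24},{"linear": [0,0,0.005],"rot": [0,0,0],"claw": 32},{"linear": [0,0,0.005],"rot": [0,0,0],"claw": 32},{"linear": [0,0,0.005],"rot": [0,0,0],"claw": 32},{"linear": [0,0,0.03],"rot": [0,0,0],"claw": 32},{"linear": [0,0,0.14],"rot": [0,0,0],"claw": 32},{"linear": [0,0,0.28],"rot": [0,0,0],"claw": 32},{"linear": [0,0,0.44],"rot": [0,0,0],"claw": 32},{"linear": [-0.3,-0.2,0.5],"rot": [0,0,0],"claw": 32},{"linear": [-0.4,-0.3,0.5],"rot": [0,0,0],"claw": 32},{"linear": [-0.4,-0.3,0.5],"rot": [0,0,0],"claw": 32},{"linear": [-0.4,-0.3,0.5],"rot": [0,0,0],"claw": 32}]}}

```text
clock: 23.1
tool_pos: [0.4137, 0.1878, 0.4032]
orientation: [-0.001, 0.767, 0.641, -0.001]
wrist_force: [3.1, 0.2, 1.6]
grip_width: 0.032
grasp_force: 0.0
```

```bash
python3 q2.py; python3 f.py
python3 - <<'E'
from h import *
t=imaging.read_camera("top");P=cloud(t).reshape(-1,3)
for l,(z0,z1,x,y,r) in dict(handle=(.172,.19,.601,.25,.04),stem=(.125,.145,.518,.2675,.025),phead=(.095,.104,.518,.2675,.025)).items():
    q=P[(P[:,2]>z0)&(P[:,2]<z1)&(np.hypot(P[:,0]-x,P[:,1]-y)<r)];print(l,len(q),q.mean(0) if len(q) else "",q[:,2].max() if len(q) else "")
i=imaging.read_camera("scene")["frame"][140:470,140:460,::-1];cv2.imwrite("pics/end.png",cv2.resize(i,None,fx=1.8,fy=1.8))
E
```

```text
[0.41370762 0.18778357 0.40322816] [3.06456382 0.16293597 1.56546228] 0.03197392403610556
top 1439 mid [0.5818 0.1433 0.0889] d [0.1758 0.9844 0.0081] pitch 0.46 yaw 79.88 len 0.1738 rms 0.0023
scene 1659 mid [0.5827 0.1399 0.0892] d [1.731e-01 9.849e-01 1.000e-04] pitch 0.01 yaw 80.03 len 0.1662 rms 0.0015
[-0.83  0.27  0.32  2.03 -0.11  0.85 -0.61] [0.4173 0.1915 0.4036] 23.2
tailtop 6232 [598.3 241.3] [71.2 66.5] 79.5 0.1159
fork 5759 [516.2 260.2] [64.  50.8] 79.7 0.0911
head 3113 [560.9  31.4] [45.3 66.4] 79.3 0.1209
handle 151 [0.60005332 0.25136022 0.17870295] 0.18258961250792782
stem 0  
phead 0
```

View pics/end.png

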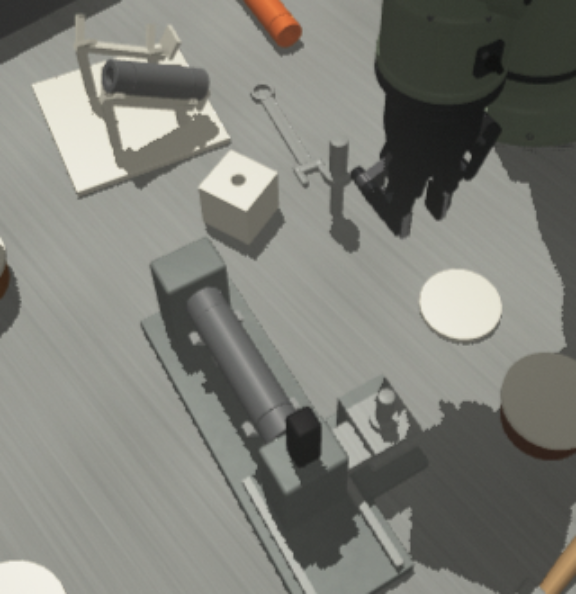

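The final view shows the roller between both centres, the pin standing in the fork at (387,405) and the short roller still in its trough.

Run:
```python
from h import *
t=imaging.read_camera("scene");P=cloud(t).reshape(-1,3)
q=P[(P[:,2]>.094)&(P[:,2]<.16)&(np.hypot(P[:,0]-.518,P[:,1]-.2675)<.02)]
print(len(q),np.percentile(q[:,2],[50,98,100]),q[q[:,2]>.13].mean(0))
s=readout.observe();print(s["qd"].round(3),s["wrist_force"].round(1))
print(env.sign_off())
```

```text
278 [0.1118115  0.13929561 0.14103319] [0.52040674 0.26712424 0.13645343]
[ 0.003  0.007 -0.001  0.006  0.     0.001  0.001] [-0.2  0.3  0.2]
the job is handed in; nothing more can be done
None
```

I handed the job in: the longer roller is carried on both centres, the tailstock is pushed to its stop and the pin is seated in the fork. The short roller is still in its trough; the sign-off returned no verdict, and the measured tailstock travel (67 to 69 mm) leaves little or no margin on the 68 mm limit.

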